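# Lid a turned box and hold it in the V stop

## Robot

A 6-joint arm with a two-finger parallel gripper is mounted at the origin on the work surface. World frame = base frame: x ahead of the robot, y to its left, z up, the work surface at z = 0. Lengths are in mm, angles in degrees, forces in N, time in s.
With the tool pointing down it reaches from about 275 to 825 mm from the base axis. Payload 4.9 kg.
Tool frame: the origin (TCP) lies on the centre line of the jaws, within the pads' length; the fingertips stand 19 mm ahead of it and the grasp point (between the pads) is the TCP; z points along the fingers, x is the direction in which the jaws open and shut, and the axes are right-handed (so a half turn about z gives the same grasp; the last joint's range is limited). The gripper opens to 85 mm and grips with 20 to 120 N. Pads are 22 mm wide; open, the fingers measure 114 mm over their backs; the gripper's body (76 mm by 85 mm) begins 54 mm behind the grasp point. The pads swing forward as they close: fully open they stand 13 mm farther back than shut.
Start: joints at [-84.007, 18.69, -11.035, 60.275, 0, 82.311], TCP at [130.106, -534.407, 250.281] pointing down, gripper open.
Joint ranges: [-152.03, 152.03], [-55.5, 102.48], [-74.3, 77.21], [-110.64, 120.58], [-84.22, 78.4], [-180, 180]. Speed limits (degrees/s): [147.25, 147.25, 180, 180, 180, 180].

## Interface

Orientations are given as a 3x3 rotation matrix whose columns are the frame's x, y, z axes.
In Python, from rig import arm gives the robot as it stands.
- The arm moves only by the tool servo_tool, never from a script. Its arguments are lists of equal length, an entry for each row: "hand": the gripper's target within -1 to 1 (shut at 1, half-way at 0, fully open at -1); "xyz": the shift along the world's x, y, z in m, a list of three; "twist": the turn about the world's z in rad. A call has exactly 8 rows; each row shifts and turns the commanded pose from where the row before left it; what a row does not reach is not made up. A row lasts 1/12 s, in which the tool goes at most 41.7 mm and 7.16 degrees, less where a joint would pass 70% of its speed; a pose out of reach is approached as far as the arm can. A call is refused whole if a number of a shift passes 0.0417 or a number of a turn 0.125, either way. A call with a gripper value outside its range is refused whole. The fingers move at their own pace and stop on an object; "newtons" is the grip in N (left out, the last holds). Time passes only in rows, so rows that do not move let the fingers close, or fill a call up. It gives the time, the measured TCP pose, the force and the opening at its end, in the units of the state.
- arm.observe(): the state, without advancing time (a new reading comes with each control period).
- arm.snapshot(name): name is "scene" or "side" or "wrist"; returns a dict with "color" (480x640x3 uint8, red, green, blue), "intrinsics" (3x3 intrinsics, pixels), "position" and "orientation" of the camera in the world. Camera axes: x right, y down, z forward; pixel columns grow to the right and rows downward; lengths in mm; the calibration is good to about 2 mm. A picture is of the moment at which its call begins. There is no depth.
- arm.job_done(): hands the job in, once; it reports no verdict.
The state is a dict: "t": time; "q": joint angles; "qvel": joint speeds; "tau": joint torques, N m; "eef_pos": TCP position; "ee_rot": TCP orientation; "ft_force": force on the tool from outside, world axes, zero at the start; "moment": the same for the moment, N m; "finger_gap": finger opening in mm.
Only numpy, scipy, OpenCV 4.12 (cv2) and the standard library are available. Lean on these libraries where they do the work, as an engineer would, in place of code of your own. Each camera call takes 0.05 s, during which the arm holds its last target.

## Task

Put the lid that fits on the turned wooden box standing in front of the V stop, and press it down firmly until it sits level on the rim all round. Then push the box, by its side and not by its lid, gently home into the V against both cheeks, and finish while still holding it there with a steady push of about 10 N (a kilogram's weight), so that I can screw the hinge across the joint. Finish pushing, do not let go, and leave everything else on the bench where it is.

Things in the scene. Friction and masses are not known exactly. Their poses are not given: they have to be found in the camera images.
- box: The open round box of turned, lacquered brown wood, standing on the jig's base 15 to 40 mm short of the V: 92 mm outer diameter (straight side from 8 mm above its foot to the rim), 50 mm high, wall 7 mm, mouth 78 mm in diameter, about 0.14 kg. Origin: centre of its underside; z up its axis. Its yaw means nothing.
- lid_mid (a point): The lid that fits, same wood, lying right way up on the plywood board beside a larger lid of the same form: 92 mm in diameter, 39 mm high, about 0.07 kg. A 74 mm spigot, 8 mm deep, bevelled 4 mm at its foot, drops into the box's mouth; a 9 mm disc above it rests on the rim. Point: on the axis, 19.5 mm above the spigot's foot; z up. Fully seated it is 61.5 mm above the box's underside.
- lid_knob (a point): The middle of the grip of that lid's round knob, on the lid's axis, 10.5 mm above lid_mid. The knob is 24 mm in diameter and 22 mm high over the disc's top; its straight part spans 8 to 18 mm above the disc's top (this point is 13 mm above it), with a narrower neck below.
- jig: The jig, screwed to the bench: a plywood base 240 mm (x) by 190 mm (y), 12 mm thick, with the V stop on it. Origin: centre of its underside; the V opens to its -x side. A box pushed in off-centre meets one cheek first and may catch there: see that it reaches the V's seat, and nudge it across along that cheek if it does not.
- vee: The V stop: two rigid pale cheeks of smooth waxed wood, 40 mm high, 85 mm long, at 45 degrees to either side, fixed on the jig's base. Origin: on the base's top (12 mm above the bench), where the centre of the box's underside lies when the box touches both cheeks; x points level into the V (the way to push), z up. A push above the cheeks' top tips the box.
- big_lid_mid (a point): The larger lid, which does not fit and stays where it is: 124 mm in diameter, otherwise as the lid that fits (39 mm high, same knob). The point is on its axis, half-way up.
- board: The plywood board that the two lids and a small cup stand on, fixed: 300 mm (x) by 190 mm (y), 12 mm thick. Origin: centre of its underside.
There are look-alikes about, which are no part of the job. What is shaped like the box but purple is not meant. What is shaped like the part that bears lid_mid but purple is not meant.

How it is judged (in metres and radians):
On the way, in this order (a step that is already met when the one before it is completed fails the run):
1. the fitting lid sits level on the box's rim all round and is pressed down on it (more than 3 N) (z of lid_mid in the frame of box between 0.0585 and 0.064 m and horizontal distance between lid_mid and box below 0.005 m and angle between each of lid_mid, box's own z axis and vertical below 0.04 rad and contact force between lid and box above 3 N), for 0.15 s.
2. the robot holds the lidded box home in the V with a steady push for 1.5 s (z of lid_mid in the frame of box between 0.0585 and 0.064 m and horizontal distance between lid_mid and box below 0.005 m and angle between each of lid_mid, box's own z axis and vertical below 0.04 rad and x of box in the frame of vee between -0.004 and 0.004 m and y of box in the frame of vee between -0.004 and 0.004 m and z of box in the frame of vee below 0.003 m and contact force between box and vee between 5 and 18 N and (contact force between box and the fingers above 3 N or contact force between box and the arm above 3 N) and contact force between lid and the fingers below 0.3 N and contact force between lid and the arm below 0.3 N and contact force between big_lid and box below 0.1 N), for 1.5 s.
At the end, for the whole second after the job is handed in: The robot is still pushing on the box (not touching its lid); the box stands upright (within 0.04 rad) at the V's seat within 4 mm, pressing on the V's cheeks with 5 to 18 N; the fitting lid is seated on the rim (within 2.5 mm in height, 5 mm sideways, 0.04 rad) (all of step 2); the arm keeps its last pose, push and grip.
It fails at once if the box is rammed against the V with more than 40 N (contact force between box and vee above 40 N).
It fails at once if the box is tipped over (more than 0.35 rad) (angle between box's own z axis and vertical above 0.35 rad).
It fails at once if the larger lid or any of the hinge, cup, screwdriver, dish of screws, bowl and mallet is moved more than 25 mm (distance of any of big_lid_mid, hinge, cup, screwdriver, screw_dish, bowl, mallet from where it was at the start of the episode above 0.025 m).
It also fails if it takes over 64 s, if anything falls off the work surface, if the arm or the gripper's body presses on something with over 40 N, if the wrist force passes 120 N, or if a joint passes its speed limit or range.

## Working session

There is one attempt and no reset: what is moved stays moved. The work goes in short steps, Python scripts to look and compute and a tool call to move; the robot and the scene stay as the last step left them, time stands still between calls to the robot, and variables do not carry over. Pictures are saved under pics/ and viewed, and the job is handed in when it is done.

Besides the shell and the picture viewer there is one more tool, called after ">>>" by a JSON object that holds its "method" and its "body", one argument or row to a line. servo_tool: Moves the arm, as the interface text tells. Its arguments: {"type":"object","properties":{"hand":{"type":"array","items":{"type":"number"}},"xyz":{"type":"array","items":{"type":"array","items":{"type":"number"}}},"twist":{"type":"array","items":{"type":"number"}},"newtons":{"type":"number"}},"required":["hand","xyz","twist"]}

```bash
mkdir -p pics; ls
python3 - <<'E'
from rig import arm
import cv2
for n in ("scene","side","wrist"):
    s=arm.snapshot(n); cv2.imwrite(f"pics/{n}0.png",s["color"][:,:,::-1])
    print(n,s["intrinsics"],s["position"],s["orientation"])
print(arm.observe())
E
```

```text
pics
scene [[576.37451279   0.         323.25765158]
 [  0.         576.37451279 249.24532263]
 [  0.           0.           1.        ]] [ 814.33750467 -493.2658572   922.93655691] [[ 0.76084828  0.5679208  -0.31396793]
 [ 0.64875277 -0.65438573  0.3884574 ]
 [ 0.0151569  -0.49924471 -0.86632845]]
side [[438.0253978    0.         320.71035446]
 [  0.         438.0253978  240.9974618 ]
 [  0.           0.           1.        ]] [ 201.95454798 -689.83913878  445.98336175] [[ 0.88199379 -0.227979    0.41244699]
 [-0.47118471 -0.44235731  0.76308911]
 [ 0.00848065 -0.86737857 -0.49757662]]
wrist [[381.25000918   0.         325.04694014]
 [  0.         381.25000918 240.66003572]
 [  0.           0.           1.        ]] [ 212.02150212 -514.2212329   372.703258  ] [[ 0.23573845 -0.91852872 -0.31738363]
 [-0.9718115  -0.22386244 -0.07394604]
 [-0.00312871  0.32586898 -0.94540976]]
{'t': 0.15, 'q': array([-8.40062387e+01,  1.87230822e+01, -1.10810008e+01,  6.02758842e+01,
       -6.36514851e-04,  8.23124510e+01]), 'qvel': array([ 0.04517769, -0.12338143,  0.07474011, -0.02922324,  0.07483055,
        0.01871178]), 'tau': array([ 7.33752950e-04, -4.43703926e+01,  2.62665242e+01,  1.04369747e-02,
       -9.69783127e-05, -1.49526028e-05]), 'eef_pos': array([ 130.06197842, -533.94018653,  249.66117498]), 'ee_rot': array([[ 2.36521116e-01, -9.71626336e-01, -1.56786840e-04],
       [-9.71625362e-01, -2.36521103e-01,  1.38690107e-03],
       [-1.38463300e-03, -1.75693319e-04, -9.99999026e-01]]), 'ft_force': array([-0.14451798, -0.33276476,  0.26122262]), 'moment': array([0.00925547, 0.0324982 , 0.00584865]), 'finger_gap': 85.59317794384673}
```

View pics/scene0.png

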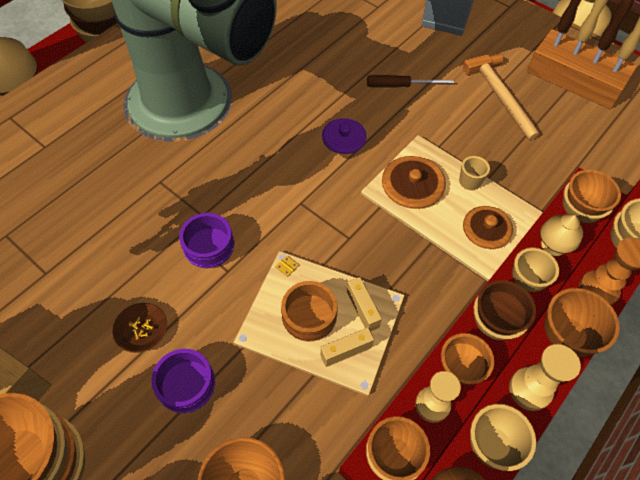

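View pics/side0.png

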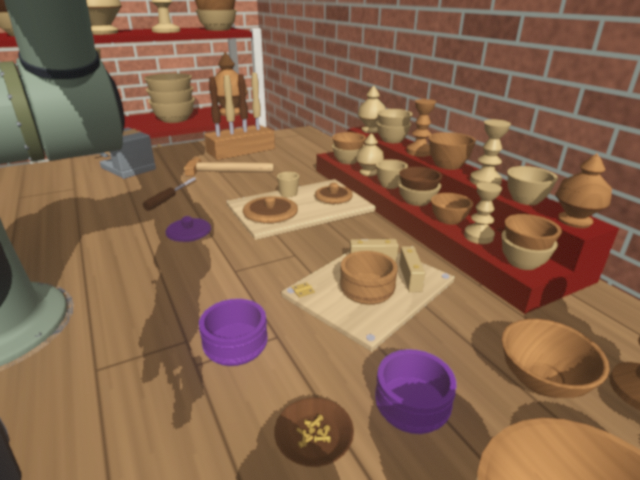

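View pics/wrist0.png

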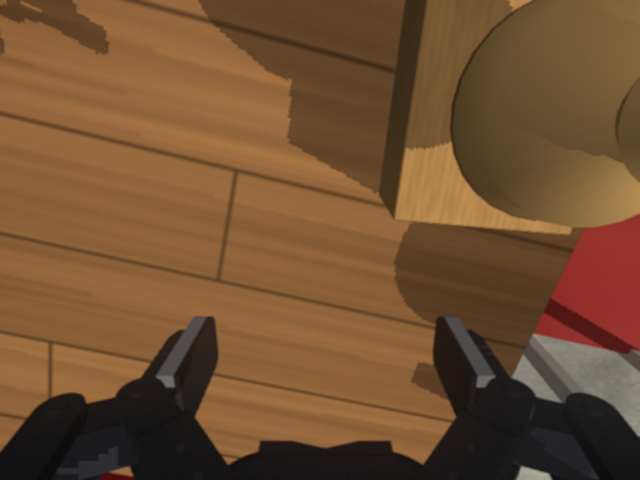

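The scene picture shows these lid candidates: small brown lid (488,227), larger brown lid (414,181) and purple lid (344,136). The box candidates are the brown box on the jig (309,310) and the purple boxes at (206,240) and (184,380). From the description I choose the lid at (488,227) and the box at (309,310). I'll check both in close crops.

Run:
```python
import cv2
a=cv2.imread("pics/scene0.png")
cv2.imwrite("pics/c1.png",cv2.resize(a[130:280,355:550],None,fx=4,fy=4,interpolation=cv2.INTER_CUBIC))
cv2.imwrite("pics/c2.png",cv2.resize(a[245:395,230:415],None,fx=4,fy=4,interpolation=cv2.INTER_CUBIC))
```

```text
(no output)
```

View pics/c1.png

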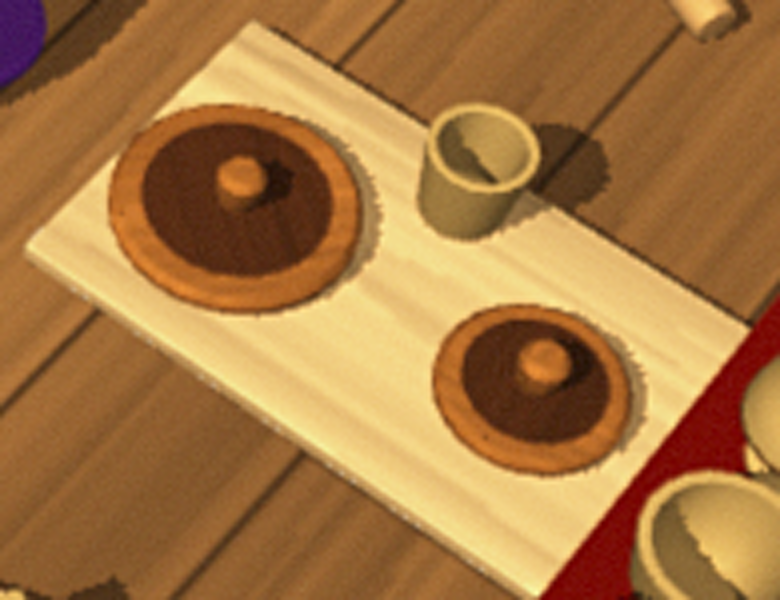

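View pics/c2.png

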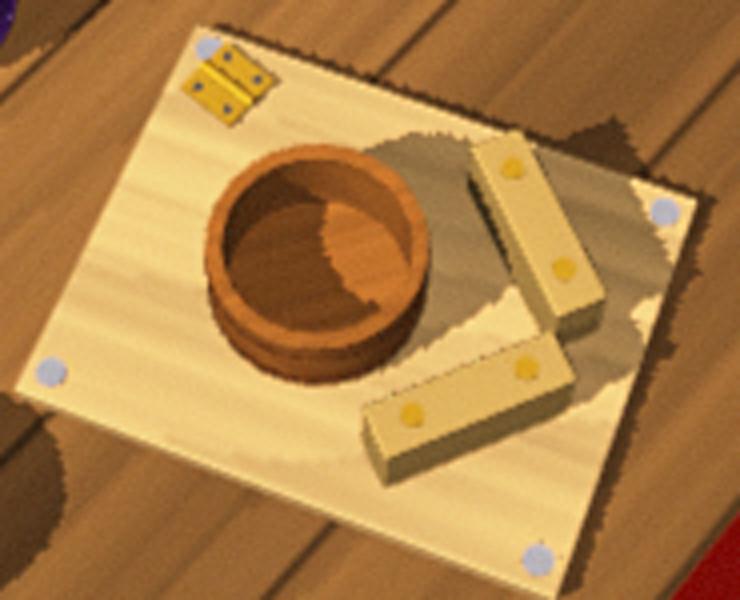

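```bash
cat > h.py <<'E'
import numpy as np, cv2
from scipy.optimize import least_squares
from rig import arm
def snap(n,f=None):
    s=arm.snapshot(n)
    if f: cv2.imwrite(f"pics/{f}.png",s["color"][:,:,::-1])
    return s
def ray(s,px,z):
    K=np.array(s["intrinsics"]);R=np.array(s["orientation"]);p=np.array(s["position"])
    d=R@np.linalg.inv(K)@np.array([px[0],px[1],1.]); return p+d*(z-p[2])/d[2]
def proj(s,P):
    K=np.array(s["intrinsics"]);R=np.array(s["orientation"]);p=np.array(s["position"])
    c=(np.atleast_2d(P)-p)@R; u=c@K.T; return u[:,:2]/u[:,2:]
def circ(s,pts,z,r=None):
    X=np.array([ray(s,p,z)[:2] for p in pts])
    if r: f=lambda v: np.hypot(*(X-v[:2]).T)-r
    else: f=lambda v: np.hypot(*(X-v[:2]).T)-v[2]
    v0=list(X.mean(0))+([] if r else [50.])
    o=least_squares(f,v0); return o.x,o.fun
E
python3 - <<'E'
from h import *
np.set_printoptions(precision=1,suppress=True)
s=snap("scene")
A=lambda l:[(355+x/4,130+y/4) for x,y in l]
B=lambda l:[(230+x/4,245+y/4) for x,y in l]
J=[ray(s,p,12) for p in B([(200,27),(697,200),(557,598),(18,388)])]; print("jig",np.array(J),np.mean(J,0))
for i in range(4): d=J[(i+1)%4]-J[i]; print(np.linalg.norm(d),np.degrees(np.arctan2(d[1],d[0])))
print("rim",circ(s,B([(206,245),(318,145),(430,250),(318,348)]),62))
print("in",circ(s,B([(223,248),(318,160),(412,250)]),62))
print("lid",circ(s,A([(433,380),(535,304),(631,390)]),28))
print("knob",ray(s,A([(546,355)])[0],50))
print("biglid",circ(s,A([(109,195),(235,104),(361,215)]),28))
C=[ray(s,p,12) for p in A([(255,22),(750,325),(540,598),(27,247)])];print("board",np.array(C))
# vee cheeks top corners z=52
V=[ray(s,p,52)[:2] for p in B([(470,146),(552,318),(363,408),(558,335)])];print("cheek",np.array(V))
print([ray(s,p,52)[:2] for p in B([(521,132),(604,303),(575,380),(388,458)])])
E
```

```text
jig [[ 428.2 -140.3   12. ]
 [ 651.1  -62.2   12. ]
 [ 713.1 -240.2   12. ]
 [ 488.2 -317.4   12. ]] [ 570.2 -190.    12. ]
236.15701365830537 19.314587071394428
188.4432962931583 -70.79024591122283
237.7500972186072 -161.054492575491
186.92148181764867 108.72208493347132
rim (array([ 554.8, -203.2,   45.4]), array([ 0.2, -0.2,  0.2, -0.3]))
in (array([ 554.8, -203.6,   38.5]), array([-0., -0.,  0.]))
lid (array([687.5, 144.6,  45.5]), array([ 0., -0.,  0.]))
knob [686.9 146.6  50. ]
biglid (array([522.7, 138.8,  60.7]), array([ 0., -0.,  0.]))
board [[457.3 250.8  12. ]
 [746.1 253.4  12. ]
 [748.6  62.4  12. ]
 [457.1  62.   12. ]]
cheek [[ 570.5 -123.8]
 [ 645.1 -162.5]
 [ 612.  -241.8]
 [ 651.5 -166.7]]
[array([ 582.7, -104.4]), array([ 657.1, -143.4]), array([ 668.6, -177.4]), array([ 632.9, -251. ])]
```

The crop at c1 confirms the choice. The smaller brown lid has its knob at full-image (491,219), and its fitted diameter is 91 mm against 92 given. The box on the jig measures 91 mm outside and 77 mm inside, and the jig sides come out at 237×188 mm. I'm moving above the lid now.

>>> {"method": "servo_tool", "body": {
  "hand": [0, 0, 0, 0, 0, 0, 0, 0],
  "xyz": [
    [0.0232, 0.0283, 0],
    [0.0232, 0.0283, 0],
    [0.0232, 0.0283, 0],
    [0.0232, 0.0283, 0],
    [0.0232, 0.0283, 0],
    [0.0232, 0.0283, 0],
    [0.0232, 0.0283, 0],
    [0.0232, 0.0283, 0]
  ],
  "twist": [0.121, 0.121, 0.121, 0.121, 0.121, 0.121, 0.121, 0.121],
  "newtons": 40
}}

```text
t: 0.87
eef_pos: [316.4, -306.4, 250.3]
ee_rot: [[0.936, -0.351, 0.0], [-0.351, -0.936, -0.0], [0.0, 0.0, -1.0]]
ft_force: [1.6, -0.3, -0.2]
finger_gap: 43.2
```

>>> {"method": "servo_tool", "body": {
  "hand": [0, 0, 0, 0, 0, 0, 0, 0],
  "xyz": [
    [0.0232, 0.0283, 0],
    [0.0232, 0.0283, 0],
    [0.0232, 0.0283, 0],
    [0.0232, 0.0283, 0],
    [0.0232, 0.0283, 0],
    [0.0232, 0.0283, 0],
    [0.0232, 0.0283, 0],
    [0.0232, 0.0283, 0]
  ],
  "twist": [0.121, 0.121, 0.121, 0.121, 0.121, 0.121, 0.121, 0.121]
}}

```text
t: 1.53
eef_pos: [502.1, -79.9, 250.3]
ee_rot: [[0.819, 0.573, -0.0], [0.573, -0.819, -0.0], [-0.0, 0.0, -1.0]]
ft_force: [-0.2, -0.8, 1.1]
finger_gap: 42.6
```

Run:
```python
from h import *
snap("side","side1"); snap("wrist","wrist1")
```

```text
(no output)
```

View pics/side1.png

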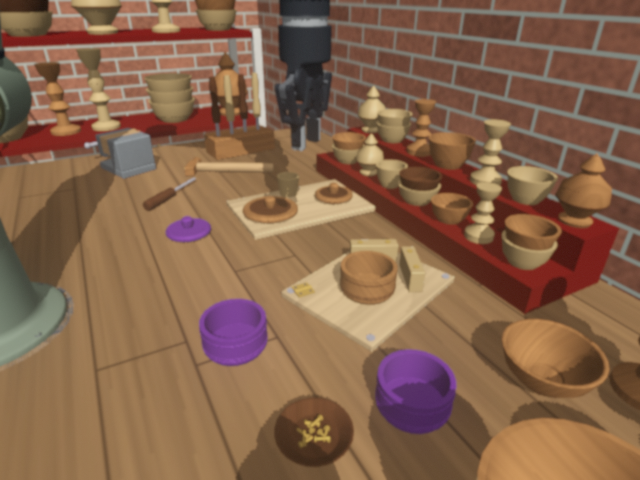

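View pics/wrist1.png

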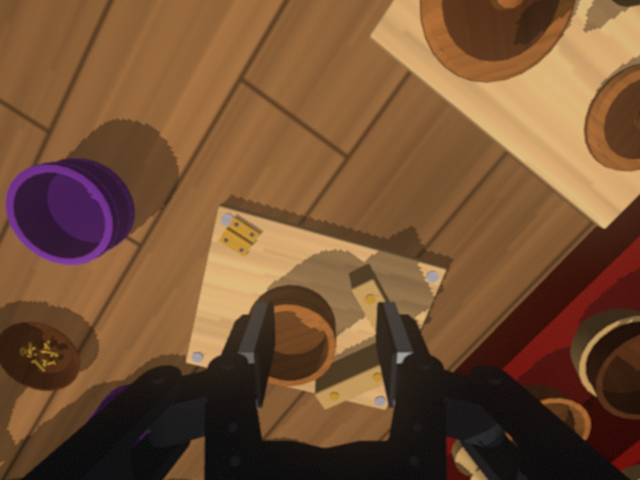

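>>> {"method": "servo_tool", "body": {
  "hand": [0, 0, 0, 0, 0, 0, 0, 0],
  "xyz": [
    [0.0232, 0.0281, -0.005],
    [0.0232, 0.0281, -0.005],
    [0.0232, 0.0281, -0.005],
    [0.0232, 0.0281, -0.005],
    [0.0232, 0.0281, -0.005],
    [0.0232, 0.0281, -0.005],
    [0.0232, 0.0281, -0.005],
    [0.0232, 0.0281, -0.005]
  ],
  "twist": [0.12, 0.12, 0.12, 0.12, 0.12, 0.12, 0.12, 0.12]
}}

```text
t: 2.3
eef_pos: [687.5, 143.8, 209.7]
ee_rot: [[0.002, 1.0, -0.001], [1.0, -0.002, -0.0], [-0.0, -0.001, -1.0]]
ft_force: [1.1, -0.6, 0.6]
finger_gap: 42.8
```

Run:
```python
from h import *
s=snap("wrist","wrist2"); print(s["position"]); print(arm.observe()["eef_pos"])
# project where lid should be
P=[[687.3+46*np.cos(a),145.5+46*np.sin(a),29] for a in np.linspace(0,6.28,9)]+[[687.3,145.5,51]]
print(proj(s,P))
```

```text
[603.60593101 143.98233485 332.86989012]
[690.20179681 149.18317925 207.00210466]
[[326.88840665 268.13888433]
 [364.98520458 253.45538337]
 [382.54495785 216.5818796 ]
 [367.56698721 177.23117375]
 [326.78792402 160.18300923]
 [286.00913659 177.37992031]
 [271.03854165 216.79146829]
 [288.61370316 253.6029185 ]
 [326.71888865 268.13921532]
 [326.95239111 224.32562546]]
```

View pics/wrist2.png

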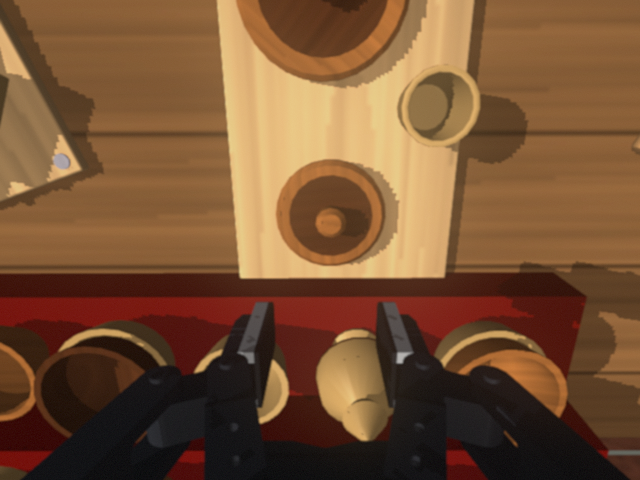

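>>> {"method": "servo_tool", "body": {
  "hand": [0, 0, 0, 0, 0, 0, 0, 0],
  "xyz": [
    [0, 0, 0],
    [0, 0, 0],
    [0, 0, 0],
    [0, 0, 0],
    [0, 0, 0],
    [0, 0, 0],
    [0, 0, 0],
    [0, 0, 0]
  ],
  "twist": [0, 0, 0, 0, 0, 0, 0, 0]
}}

```text
t: 3.02
eef_pos: [686.9, 142.8, 210.8]
ee_rot: [[0.007, 1.0, 0.001], [1.0, -0.007, 0.0], [0.0, 0.001, -1.0]]
ft_force: [-0.5, 0.5, -0.3]
finger_gap: 42.9
```

Run:
```python
from h import *
s=snap("wrist","wrist3"); print(s["position"]); print(arm.observe()["eef_pos"])
a=cv2.imread("pics/wrist3.png")[140:290,230:430]
cv2.imwrite("pics/c3.png",cv2.resize(a,None,fx=4,fy=4,interpolation=cv2.INTER_CUBIC))
```

```text
[602.81551191 143.36106648 333.80732963]
[686.85739024 142.92722347 210.61651818]
```

View pics/c3.png

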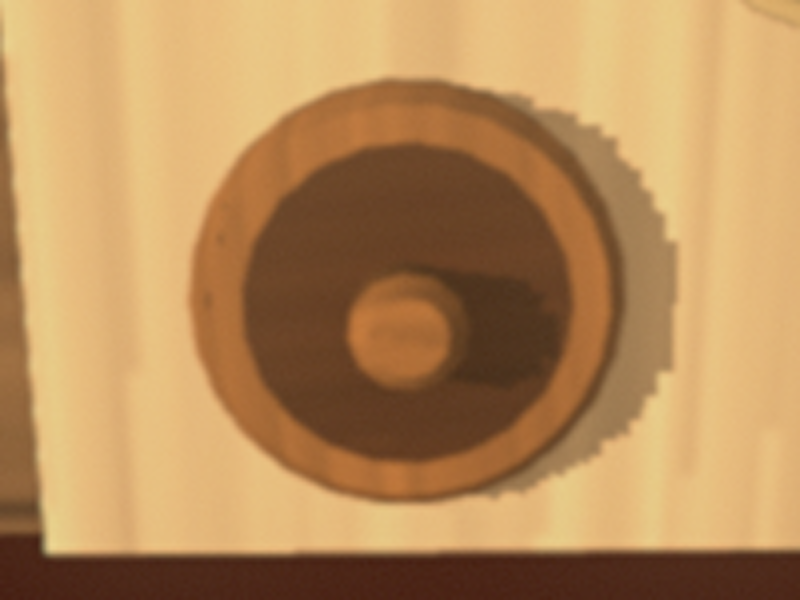

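Run:
```python
from h import *
s=snap("wrist")
W=lambda l:[(230+(x+.5)/4-.5,140+(y+.5)/4-.5) for x,y in l]
print(circ(s,W([(191,292),(619,292),(408,500)]),29)); print(circ(s,W([(191,292),(619,292),(408,500)]),29,46))
print(circ(s,W([(245,300),(572,300),(408,145),(408,460)]),29))
print(ray(s,W([(399,332)])[0],51),ray(s,W([(347,335)])[0],48),ray(s,W([(455,330)])[0],48))
```

```text
(array([685.8159833 , 148.11868854,  44.16929993]), array([6.25277607e-13, 6.39488462e-13, 7.10542736e-15]))
(array([684.01996728, 148.13359945]), array([-1.88422747, -1.88355096, -0.03496525]))
(array([687.02597643, 148.83635943,  33.75043331]), array([ 0.05673409,  0.05636634, -0.05940285, -0.05369758]))
[685.73172937 146.60960999  51.        ] [687.13414111 136.49399711  48.        ] [686.29880599 157.56029792  48.        ]
```

>>> {"method": "servo_tool", "body": {
  "hand": [0, 0, 0, 0, 0, 0, 0, 0],
  "xyz": [
    [0, 0.004, -0.02],
    [0, 0, -0.03],
    [0, 0, -0.03],
    [0, 0, -0.025],
    [0, 0, -0.02],
    [0, 0, -0.01],
    [0, 0, 0],
    [0, 0, 0]
  ],
  "twist": [0, 0, 0, 0, 0, 0, 0, 0]
}}

```text
t: 3.78
eef_pos: [687.0, 147.3, 75.5]
ee_rot: [[0.007, 1.0, -0.0], [1.0, -0.007, -0.0], [-0.0, -0.0, -1.0]]
ft_force: [0.3, -0.6, 1.0]
finger_gap: 42.7
```

Run:
```python
from h import *
s=snap("wrist","wrist4"); s=snap("scene","scene4"); snap("side","side4"); print(arm.observe()["eef_pos"])
a=cv2.imread("pics/scene4.png")[100:300,380:600]
b=cv2.imread("pics/side4.png")[80:260,220:440]
cv2.imwrite("pics/c4.png",cv2.resize(a,None,fx=3,fy=3,interpolation=cv2.INTER_CUBIC))
cv2.imwrite("pics/c4b.png",cv2.resize(b,None,fx=3,fy=3,interpolation=cv2.INTER_CUBIC))
```

```text
[688.33734266 147.36058736  77.36589185]
```

View pics/wrist4.png

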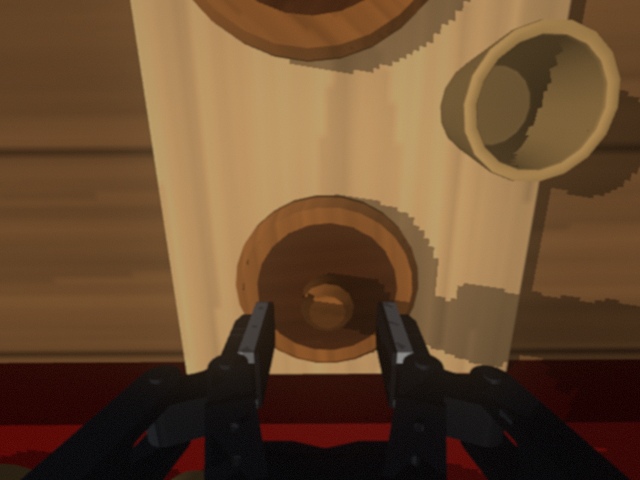

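View pics/c4.png

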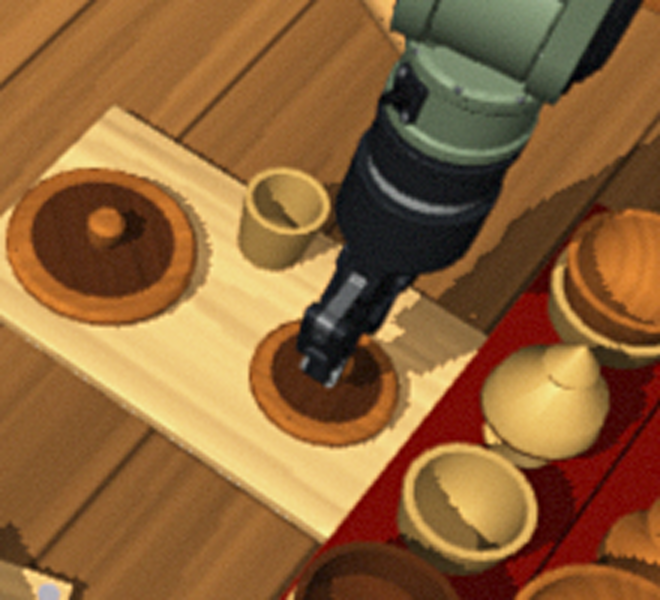

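View pics/c4b.png

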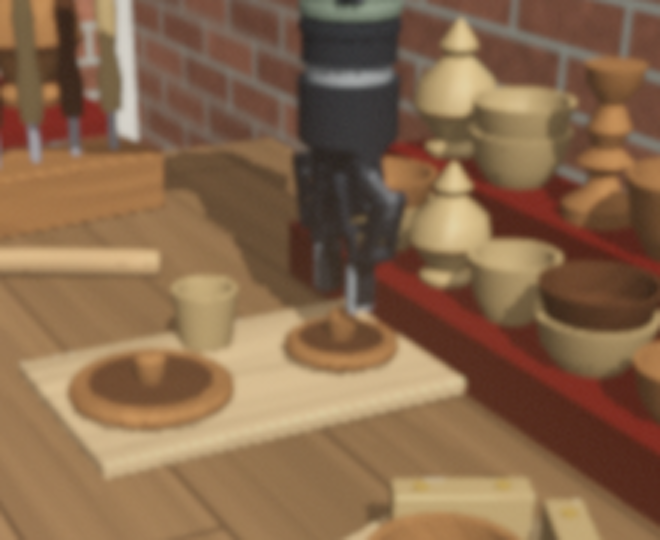

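The wrist picture shows the knob at (327,304), midway between the pad tips at (272,310) and (377,310). Going down to TCP z≈52 and closing.

>>> {"method": "servo_tool", "body": {
  "hand": [0, 0, 0, 0, 0, 0, 0, 0],
  "xyz": [
    [0, 0, -0.008],
    [0, 0, -0.008],
    [0, 0, -0.005],
    [0, 0, -0.002],
    [0, 0, 0],
    [0, 0, 0],
    [0, 0, 0],
    [0, 0, 0]
  ],
  "twist": [0, 0, 0, 0, 0, 0, 0, 0]
}}

```text
t: 4.6
eef_pos: [687.2, 147.2, 52.6]
ee_rot: [[0.007, 1.0, 0.001], [1.0, -0.007, 0.0], [0.0, 0.001, -1.0]]
ft_force: [0.2, 0.6, 0.3]
finger_gap: 43.0
```

>>> {"method": "servo_tool", "body": {
  "hand": [1, 1, 1, 1, 1, 1, 1, 1],
  "xyz": [
    [0, 0, 0],
    [0, 0, 0],
    [0, 0, 0],
    [0, 0, 0],
    [0, 0, 0],
    [0, 0, 0],
    [0, 0, 0],
    [0, 0, 0]
  ],
  "twist": [0, 0, 0, 0, 0, 0, 0, 0],
  "newtons": 50
}}

```text
t: 5.27
eef_pos: [687.3, 147.2, 52.9]
ee_rot: [[0.007, 1.0, 0.001], [1.0, -0.007, 0.0], [0.0, 0.001, -1.0]]
ft_force: [0.5, -0.5, 5.7]
finger_gap: 21.6
```

Gripped, with the gap at 21.6 mm (knob 24 mm). Lifting and checking.

>>> {"method": "servo_tool", "body": {
  "hand": [1, 1, 1, 1, 1, 1, 1, 1],
  "xyz": [
    [0, 0, 0.005],
    [0, 0, 0.01],
    [0, 0, 0.02],
    [0, 0, 0.025],
    [0, 0, 0.03],
    [0, 0, 0.03],
    [0, 0, 0.01],
    [0, 0, 0]
  ],
  "twist": [0, 0, 0, 0, 0, 0, 0, 0]
}}

```text
t: 5.93
eef_pos: [688.9, 147.5, 186.3]
ee_rot: [[0.007, 1.0, 0.006], [1.0, -0.007, 0.001], [0.001, 0.006, -1.0]]
ft_force: [0.3, 0.3, -1.3]
finger_gap: 21.6
```

Run:
```python
from h import *
s=snap("wrist","wrist5"); s=snap("scene","scene5"); snap("side","side5"); o=arm.observe();print(o["eef_pos"],o["finger_gap"],o["ft_force"])
b=cv2.imread("pics/side5.png")[50:230,220:440]
cv2.imwrite("pics/c5b.png",cv2.resize(b,None,fx=3,fy=3,interpolation=cv2.INTER_CUBIC))
```

```text
[685.74720863 147.09747404 180.30538079] 21.790917671991217 [-0.17657905  0.75748755 -1.61607841]
```

View pics/wrist5.png

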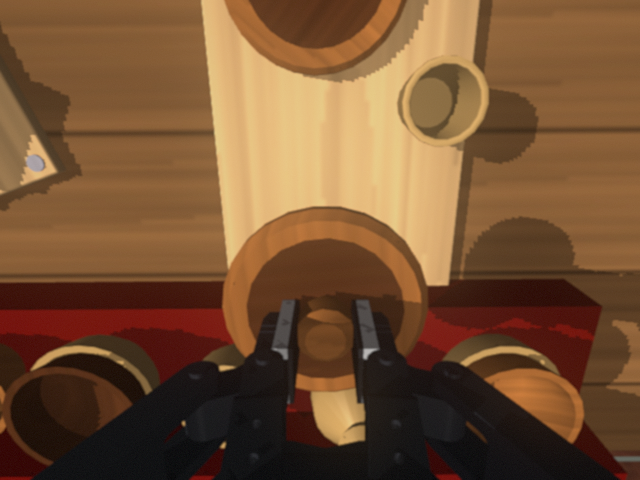

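View pics/c5b.png

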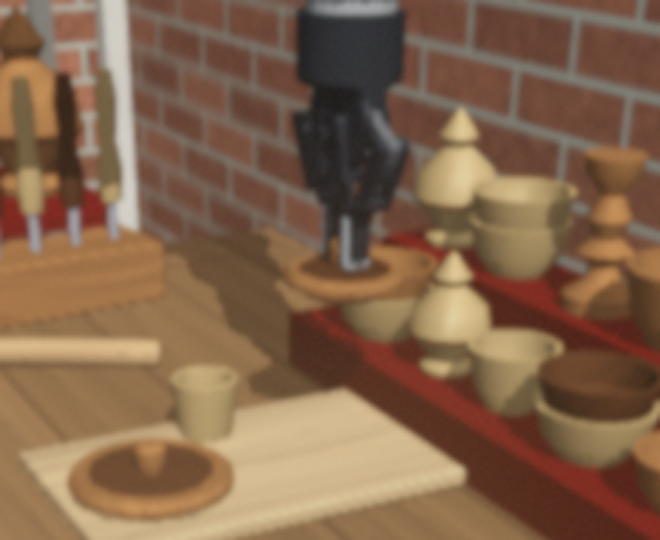

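The wrist picture shows the lid hanging level, spanning columns 223 to 428 and held at the knob at (325,335). The side crop agrees, and the board is now empty where the lid was. Carrying it over to the box.

>>> {"method": "servo_tool", "body": {
  "hand": [1, 1, 1, 1, 1, 1, 1, 1],
  "xyz": [
    [-0.005, -0.0126, 0],
    [-0.0094, -0.025, 0],
    [-0.0094, -0.025, 0],
    [-0.0094, -0.025, 0],
    [-0.0094, -0.025, 0],
    [-0.0094, -0.025, 0],
    [-0.0094, -0.025, 0],
    [-0.0094, -0.025, 0]
  ],
  "twist": [0.02, 0.02, 0.02, 0.02, 0.02, 0.02, 0.02, 0.02]
}}

```text
t: 6.75
eef_pos: [613.9, -41.2, 179.6]
ee_rot: [[-0.154, 0.988, -0.004], [0.988, 0.154, 0.001], [0.001, -0.004, -1.0]]
ft_force: [1.1, -0.0, -0.6]
finger_gap: 21.5
```

>>> {"method": "servo_tool", "body": {
  "hand": [1, 1, 1, 1, 1, 1, 1, 1],
  "xyz": [
    [-0.0094, -0.025, -0.004],
    [-0.0094, -0.025, -0.004],
    [-0.0094, -0.025, -0.004],
    [-0.0094, -0.025, -0.004],
    [-0.0094, -0.025, -0.004],
    [-0.0094, -0.025, -0.004],
    [-0.005, -0.013, -0.004],
    [0, 0, 0]
  ],
  "twist": [0.02, 0.02, 0.02, 0.02, 0.02, 0.02, 0.02, 0.02]
}}

```text
t: 7.42
eef_pos: [551.8, -205.4, 151.1]
ee_rot: [[-0.305, 0.952, -0.005], [0.952, 0.305, 0.001], [0.003, -0.005, -1.0]]
ft_force: [0.3, 0.5, -1.4]
finger_gap: 21.8
```

>>> {"method": "servo_tool", "body": {
  "hand": [1, 1, 1, 1, 1, 1, 1, 1],
  "xyz": [
    [0, 0, 0],
    [0, 0, 0],
    [0, 0, 0],
    [0, 0, 0],
    [0, 0, 0],
    [0, 0, 0],
    [0, 0, 0],
    [0, 0, 0]
  ],
  "twist": [0, 0, 0, 0, 0, 0, 0, 0]
}}

```text
t: 8.08
eef_pos: [554.8, -203.2, 154.4]
ee_rot: [[-0.308, 0.951, 0.0], [0.951, 0.308, -0.0], [-0.0, 0.0, -1.0]]
ft_force: [-0.8, 0.2, -1.3]
finger_gap: 21.7
```

Run:
```python
from h import *
s=snap("wrist","wrist6"); s=snap("scene","scene6"); snap("side","side6"); o=arm.observe();print(o["eef_pos"],o["finger_gap"],o["ft_force"])
a=cv2.imread("pics/scene6.png")[200:400,210:430]
b=cv2.imread("pics/side6.png")[130:330,270:490]
cv2.imwrite("pics/c6.png",cv2.resize(a,None,fx=3,fy=3,interpolation=cv2.INTER_CUBIC))
cv2.imwrite("pics/c6b.png",cv2.resize(b,None,fx=3,fy=3,interpolation=cv2.INTER_CUBIC))
```

```text
[ 554.76095239 -203.41160346  154.35593717] 21.805054588936528 [ 0.52441844 -0.09573964 -2.01645205]
```

View pics/wrist6.png

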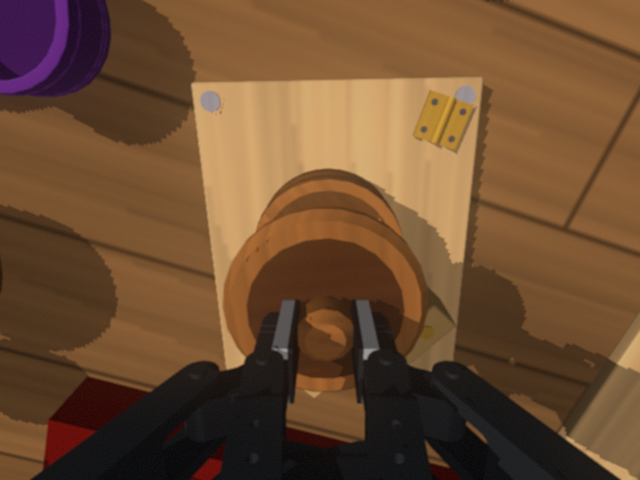

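View pics/c6.png

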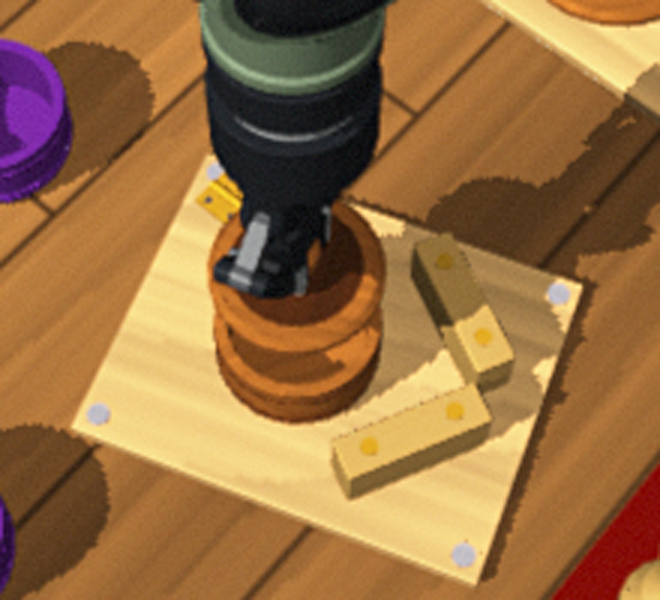

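View pics/c6b.png

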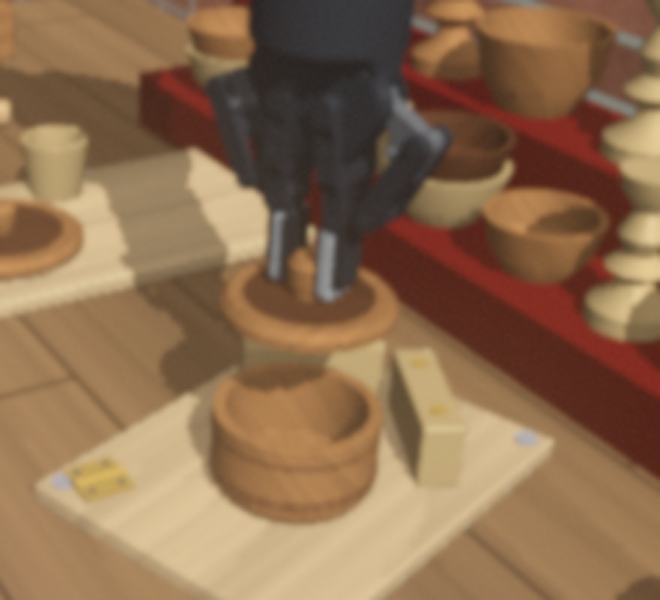

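```bash
python3 - <<'E'
from h import *
sc=snap("scene"); sd=snap("side")
T=np.linspace(0,2*np.pi,721)
def ext(s,c,z0,z1,r):
    P=np.concatenate([[ [c[0]+r*np.cos(a),c[1]+r*np.sin(a),z] for a in T] for z in (z0,z1)])
    u=proj(s,P)[:,0]; return u.min(),u.max()
S=lambda x,o:o+(x+.5)/3-.5
def fit(obs,z0,z1,r,x0):
    f=lambda c: np.concatenate([np.array(ext(s,c,z0,z1,r))-o for s,o in obs])
    o=least_squares(f,x0,diff_step=1e-4); print(o.x,o.fun)
fit([(sc,[S(208,210),S(386,210)]),(sd,[S(222,270),S(399,270)])],121.4,130.4,46,[555,-203])
fit([(sc,[S(213,210),S(383,210)]),(sd,[S(211,270),S(383,270)])],50,62,46,[555,-203])
E
python3 - <<'E'
import cv2
a=cv2.imread("pics/scene6.png")[255:350,270:350]
cv2.imwrite("pics/c7.png",cv2.resize(a,None,fx=6,fy=6,interpolation=cv2.INTER_CUBIC))
b=cv2.imread("pics/side6.png")[210:310,330:410]
cv2.imwrite("pics/c7b.png",cv2.resize(b,None,fx=6,fy=6,interpolation=cv2.INTER_CUBIC))
E
```

```text
[ 555.17243578 -204.95195972] [-0.43220982  0.53231849 -0.78395899  0.71205097]
[ 553.48931132 -203.01674151] [ 0.1302973  -0.12262865 -0.0823626   0.08370344]
```

View pics/c7.png

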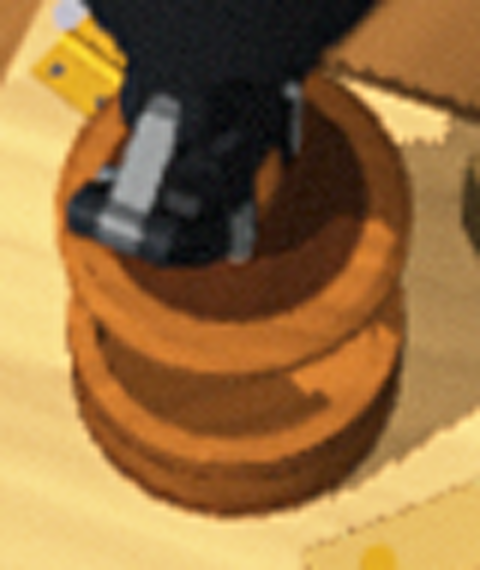

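View pics/c7b.png

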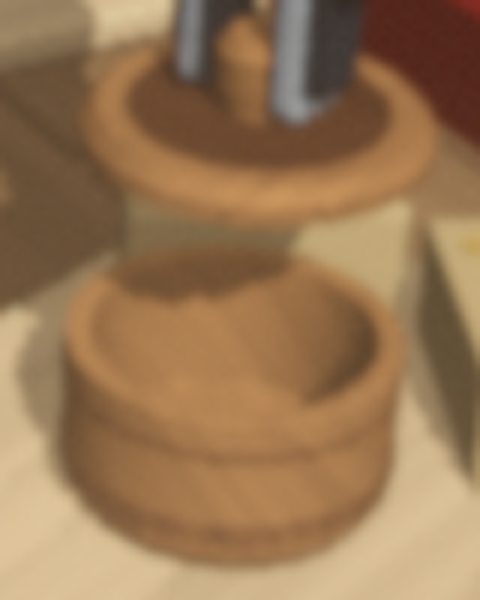

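From both views together, the lid's centre is about (1, −1) mm from the box's centre, within the bevel's capture. I'll trim by that amount and descend to just above contact.

>>> {"method": "servo_tool", "body": {
  "hand": [1, 1, 1, 1, 1, 1, 1, 1],
  "xyz": [
    [-0.0005, 0.001, -0.01],
    [0, 0, -0.012],
    [0, 0, -0.012],
    [0, 0, -0.008],
    [0, 0, -0.005],
    [0, 0, -0.001],
    [0, 0, 0],
    [0, 0, 0]
  ],
  "twist": [0, 0, 0, 0, 0, 0, 0, 0]
}}

```text
t: 9.0
eef_pos: [554.5, -202.6, 106.6]
ee_rot: [[-0.308, 0.951, 0.001], [0.951, 0.308, -0.0], [-0.0, 0.0, -1.0]]
ft_force: [-0.3, 0.5, -0.3]
finger_gap: 21.7
```

Run:
```python
from h import *
snap("scene","scene8"); snap("side","side8"); o=arm.observe();print(o["eef_pos"],o["finger_gap"],o["ft_force"])
a=cv2.imread("pics/scene8.png")[255:350,270:350]
b=cv2.imread("pics/side8.png")[220:320,330:410]
cv2.imwrite("pics/c8.png",cv2.resize(cv2.hconcat([a,b[:95]]),None,fx=5,fy=5,interpolation=cv2.INTER_CUBIC))
```

```text
[ 554.70577174 -202.69375086  106.94951665] 21.60174493920981 [ 0.60646193 -0.70928381 -0.34407387]
```

View pics/c8.png

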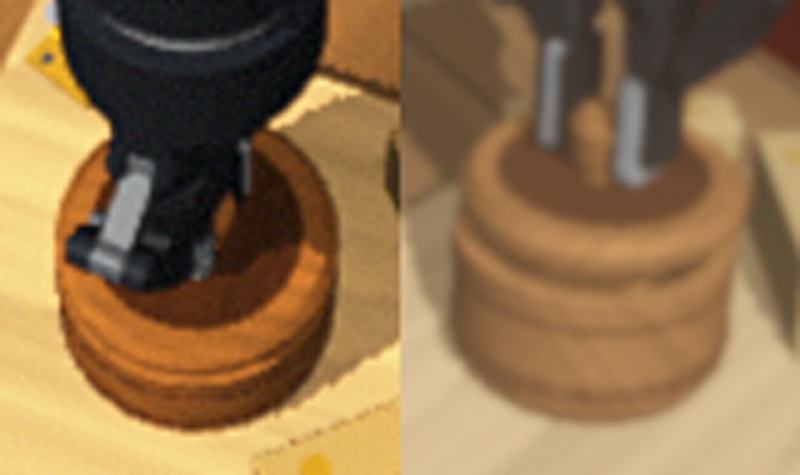

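The side view still shows the lid about 2.5 mm to the right, while the scene view has it centred. I'll trim by (−1.2, +1.5) mm and go down slowly.

>>> {"method": "servo_tool", "body": {
  "hand": [1, 1, 1, 1, 1, 1, 1, 1],
  "xyz": [
    [-0.0012, 0.0015, 0],
    [0, 0, -0.001],
    [0, 0, -0.001],
    [0, 0, -0.001],
    [0, 0, -0.001],
    [0, 0, -0.001],
    [0, 0, -0.001],
    [0, 0, -0.001]
  ],
  "twist": [0, 0, 0, 0, 0, 0, 0, 0]
}}

```text
t: 9.77
eef_pos: [553.0, -200.9, 99.1]
ee_rot: [[-0.308, 0.951, -0.0], [0.951, 0.308, 0.0], [0.0, -0.0, -1.0]]
ft_force: [-0.0, 0.1, -0.0]
finger_gap: 21.4
```

>>> {"method": "servo_tool", "body": {
  "hand": [1, 1, 1, 1, 1, 1, 1, 1],
  "xyz": [
    [0, 0, -0.001],
    [0, 0, -0.001],
    [0, 0, -0.001],
    [0, 0, 0],
    [0, 0, 0],
    [0, 0, 0],
    [0, 0, 0],
    [0, 0, 0]
  ],
  "twist": [0, 0, 0, 0, 0, 0, 0, 0]
}}

```text
t: 10.43
eef_pos: [553.1, -200.9, 96.4]
ee_rot: [[-0.308, 0.951, 0.0], [0.951, 0.308, -0.0], [-0.0, 0.0, -1.0]]
ft_force: [0.2, -0.0, -0.6]
finger_gap: 21.8
```

It went in without force. Now pressing down.

>>> {"method": "servo_tool", "body": {
  "hand": [1, 1, 1, 1, 1, 1, 1, 1],
  "xyz": [
    [0, 0, -0.0005],
    [0, 0, -0.0005],
    [0, 0, -0.0005],
    [0, 0, -0.0005],
    [0, 0, 0],
    [0, 0, 0],
    [0, 0, 0],
    [0, 0, 0]
  ],
  "twist": [0, 0, 0, 0, 0, 0, 0, 0]
}}

```text
t: 11.1
eef_pos: [553.1, -201.0, 94.8]
ee_rot: [[-0.308, 0.951, 0.0], [0.951, 0.308, -0.0], [-0.0, 0.0, -1.0]]
ft_force: [-2.4, 0.8, 4.9]
finger_gap: 21.6
```

>>> {"method": "servo_tool", "body": {
  "hand": [1, 1, 1, 1, 1, 1, 1, 1],
  "xyz": [
    [0, 0, -0.0005],
    [0, 0, -0.0005],
    [0, 0, -0.0005],
    [0, 0, 0],
    [0, 0, 0],
    [0, 0, 0],
    [0, 0, 0],
    [0, 0, 0]
  ],
  "twist": [0, 0, 0, 0, 0, 0, 0, 0]
}}

```text
t: 11.77
eef_pos: [553.3, -201.1, 94.7]
ee_rot: [[-0.308, 0.951, 0.001], [0.951, 0.308, -0.001], [-0.001, 0.001, -1.0]]
ft_force: [-4.7, 2.4, 15.5]
finger_gap: 21.3
```

Run:
```python
from h import *
snap("scene","scene9"); snap("side","side9"); o=arm.observe();print(o["eef_pos"],o["finger_gap"],o["ft_force"],o["moment"])
a=cv2.imread("pics/scene9.png")[255:350,270:350]
b=cv2.imread("pics/side9.png")[220:320,330:410]
cv2.imwrite("pics/c9.png",cv2.resize(cv2.hconcat([a,b[:95]]),None,fx=5,fy=5,interpolation=cv2.INTER_CUBIC))
```

```text
[ 553.34201255 -201.04975923   94.70913083] 21.899293524602243 [-4.64943081  2.04225635 14.90652745] [ 0.4737162   1.00185781 -0.04361595]
```

View pics/c9.png

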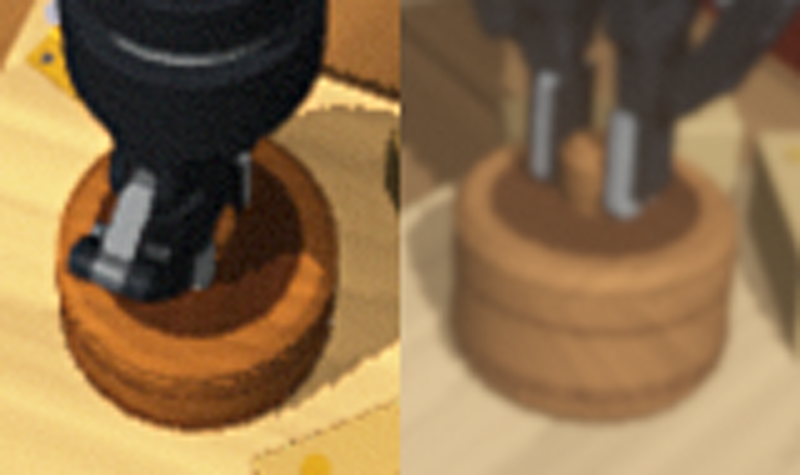

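The pictures show the lid's disc flush on the rim all round, with no gap, and pressed at about 15 N. I'll relax the press, slide the lid slightly toward the V within its play so that it won't overhang on the pushing side, and release.

>>> {"method": "servo_tool", "body": {
  "hand": [1, 1, 1, 1, 1, 1, 1, 1],
  "xyz": [
    [0, 0, 0.001],
    [0, 0, 0.0008],
    [0.001, 0.0003, 0],
    [0.001, 0.0003, 0],
    [0.0005, 0.0002, 0],
    [0, 0, 0],
    [0, 0, 0],
    [0, 0, 0]
  ],
  "twist": [0, 0, 0, 0, 0, 0, 0, 0]
}}

```text
t: 12.53
eef_pos: [555.6, -200.5, 94.8]
ee_rot: [[-0.308, 0.951, -0.0], [0.951, 0.308, -0.001], [-0.001, -0.0, -1.0]]
ft_force: [-1.6, -0.9, 6.0]
finger_gap: 21.6
```

>>> {"method": "servo_tool", "body": {
  "hand": [0.3, 0.2, 0.1, 0, 0, 0, 0, 0],
  "xyz": [
    [0, 0, 0],
    [0, 0, 0],
    [0, 0, 0],
    [0, 0, 0],
    [0, 0, 0],
    [0, 0, 0],
    [0, 0, 0],
    [0, 0, 0]
  ],
  "twist": [0, 0, 0, 0, 0, 0, 0, 0]
}}

```text
t: 13.2
eef_pos: [555.5, -200.1, 94.6]
ee_rot: [[-0.308, 0.951, 0.0], [0.951, 0.308, 0.0], [-0.0, 0.0, -1.0]]
ft_force: [0.3, 1.1, 0.0]
finger_gap: 43.1
```

>>> {"method": "servo_tool", "body": {
  "hand": [0, 0, 0, 0, 0, 0, 0, 0],
  "xyz": [
    [0, 0, 0.005],
    [0, 0, 0.01],
    [0, 0, 0.02],
    [0, 0, 0.03],
    [0, 0, 0.03],
    [0, 0, 0.03],
    [0, 0, 0.01],
    [0, 0, 0]
  ],
  "twist": [0, 0, 0, 0, 0, 0, 0, 0]
}}

```text
t: 13.87
eef_pos: [557.5, -201.1, 233.9]
ee_rot: [[-0.308, 0.951, 0.007], [0.951, 0.308, -0.003], [-0.005, 0.005, -1.0]]
ft_force: [-0.2, 0.2, -0.3]
finger_gap: 42.8
```

Run:
```python
from h import *
snap("scene","scene10"); snap("side","side10"); o=arm.observe();print(o["eef_pos"],o["finger_gap"],o["ft_force"],o["moment"])
a=cv2.imread("pics/scene10.png")[255:350,260:350]
b=cv2.imread("pics/side10.png")[220:315,320:410]
cv2.imwrite("pics/c10.png",cv2.resize(cv2.hconcat([a,b]),None,fx=4.4,fy=4.4,interpolation=cv2.INTER_CUBIC))
```

```text
[ 555.36535927 -200.0395747   229.52165604] 42.68228578168236 [-1.16820254 -0.37047204 -0.46456475] [ 0.01417395 -0.00138795  0.01911839]
```

View pics/c10.png

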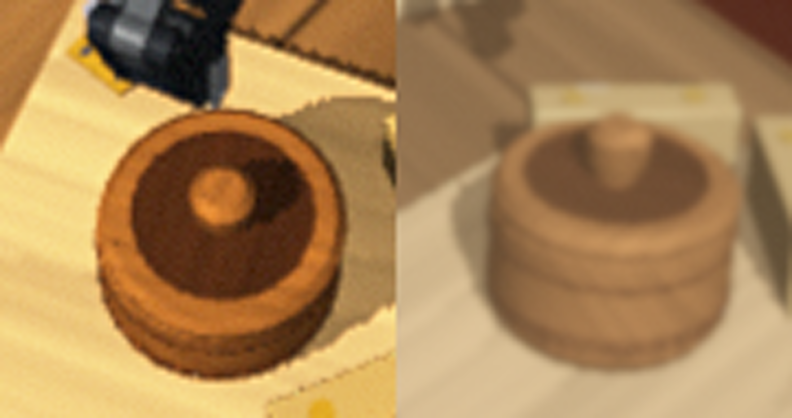

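View pics/side10.png

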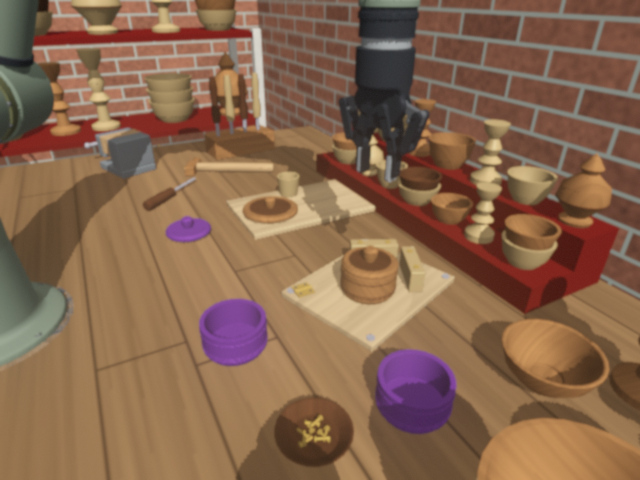

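The lid sits flush, with its knob centred. Next I'll close the gripper, move behind the box at a safe height, and turn so the side camera sees the finger profile. I need to know how the fingers' faces compare with the lid's overhang.

>>> {"method": "servo_tool", "body": {
  "hand": [1, 1, 1, 1, 1, 1, 1, 1],
  "xyz": [
    [-0.012, -0.004, -0.005],
    [-0.012, -0.004, -0.01],
    [-0.012, -0.004, -0.015],
    [-0.012, -0.004, -0.015],
    [-0.012, -0.004, -0.015],
    [-0.012, -0.005, -0.01],
    [0, 0, 0],
    [0, 0, 0]
  ],
  "twist": [-0.12, -0.12, -0.12, -0.12, -0.12, -0.12, -0.08, 0]
}}

```text
t: 14.63
eef_pos: [481.0, -224.1, 156.8]
ee_rot: [[0.47, 0.883, -0.005], [0.883, -0.47, 0.003], [0.001, -0.006, -1.0]]
ft_force: [0.2, 0.3, 0.1]
finger_gap: 0.3
```

Run:
```python
from h import *
s=snap("side","side11"); o=arm.observe();print(o["eef_pos"],o["finger_gap"],o["ee_rot"][:,0])
p=o["eef_pos"];print(proj(s,[p,p+[0,0,-19],p+[0,0,54]]))
b=cv2.imread("pics/side11.png")[100:300,230:430]
cv2.imwrite("pics/c11.png",cv2.resize(b,None,fx=3,fy=3,interpolation=cv2.INTER_CUBIC))
```

```text
[ 482.07308113 -224.4714701   157.663762  ] -0.4592938764579306 [4.66744975e-01 8.84391842e-01 4.45530935e-04]
[[338.78704483 226.9905619 ]
 [338.39979432 238.77947044]
 [339.95572801 191.4128183 ]]
```

View pics/c11.png

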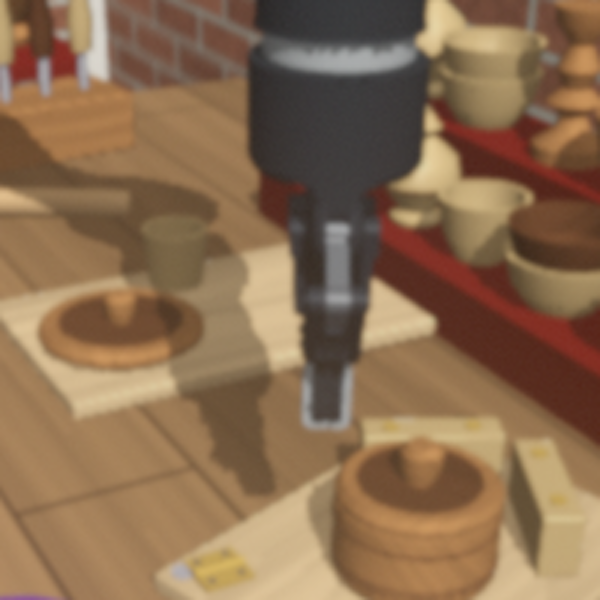

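Run:
```python
from h import *
a=cv2.imread("pics/scene10.png")[265:375,275:395]
cv2.imwrite("pics/c12.png",cv2.resize(a,None,fx=6,fy=5.45,interpolation=cv2.INTER_CUBIC)) if 0 else cv2.imwrite("pics/c12.png",cv2.resize(a,None,fx=5,fy=5,interpolation=cv2.INTER_CUBIC))
b=cv2.imread("pics/side10.png")[225:345,280:440]
cv2.imwrite("pics/c12b.png",cv2.resize(b,None,fx=5,fy=5,interpolation=cv2.INTER_CUBIC))
```

```text
(no output)
```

View pics/c12.png

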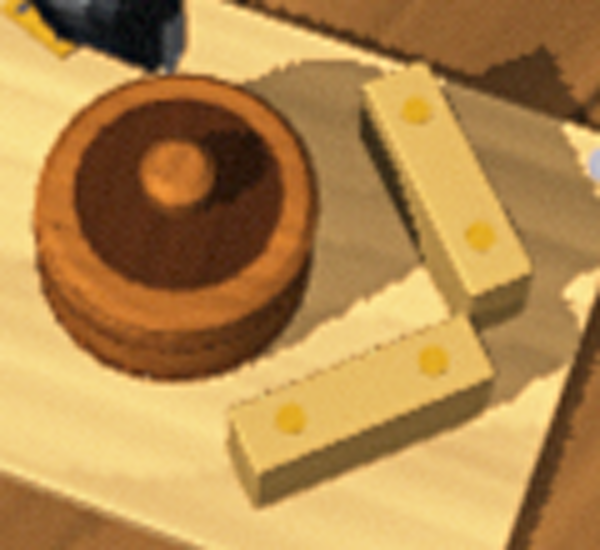

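View pics/c12b.png

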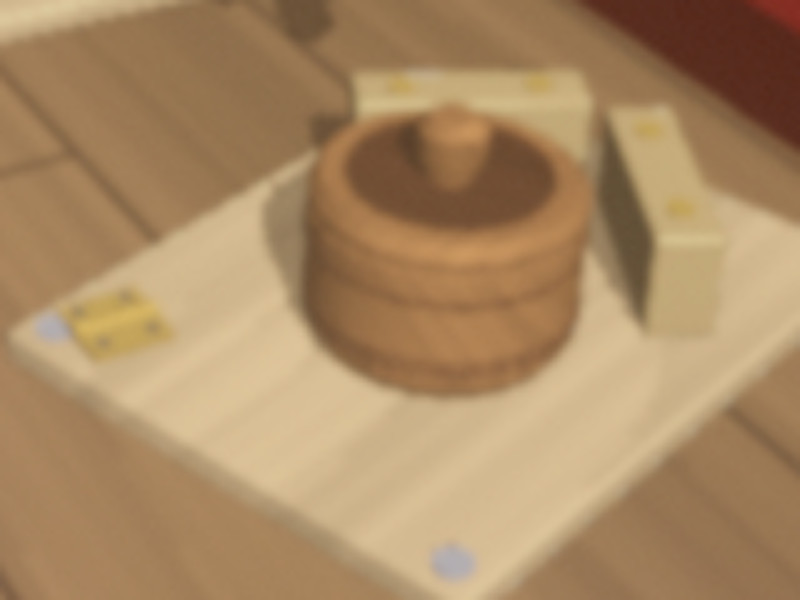

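```bash
cat > seat.py <<'E'
from h import *
np.set_printoptions(precision=2,suppress=True)
sc=snap("scene"); sd=snap("side")
S=lambda p:((p[0]+.5)/5-.5+275,(p[1]+.5)/5-.5+265)
A=[ray(sc,S(p),52)[:2] for p in [(362,92),(467,298),(531,270),(428,65)]]
B=[ray(sc,S(p),52)[:2] for p in [(228,410),(466,316),(492,377),(258,472)]]
print(np.array(A),np.array(B))
for Q in (A,B): print([np.linalg.norm(Q[(i+1)%4]-Q[i]) for i in range(4)], np.degrees(np.arctan2(*(Q[1]-Q[0])[::-1])),np.degrees(np.arctan2(*(Q[2]-Q[3])[::-1])))
th=np.radians(19.05); u=np.array([np.cos(th),np.sin(th)]);v=np.array([-u[1],u[0]])
nA=(-u-v)/2**.5; nB=(-u+v)/2**.5   # inward normals (A is +v side)
dA=np.mean([(q@nA) for q in A[:2]]); dB=np.mean([(q@nB) for q in B[:2]])
seat=np.linalg.solve(np.array([nA,nB]),[dA+46,dB+46]); print("seat",seat)
print("knob top",ray(sc,S((178,173)),93)[:2])
T=np.linspace(0,2*np.pi,721)
def ext(s,c,z0,z1,r):
    P=np.concatenate([[ [c[0]+r*np.cos(a),c[1]+r*np.sin(a),z] for a in T] for z in (z0,z1)])
    w=proj(s,P)[:,0]; return w.min(),w.max()
def fit(obs,z0,z1,r,x0):
    f=lambda c: np.concatenate([np.array(ext(s,c,z0,z1,r))-o for s,o in obs])
    o=least_squares(f,x0,diff_step=1e-4); print(o.x,o.fun); return o.x
X=lambda x,o:(x+.5)/5-.5+o
l=fit([(sc,[X(35,275),X(319,275)]),(sd,[X(308,280),X(593,280)])],62,71,46,[555,-203])
b=fit([(sd,[X(303,280),X(582,280)]),(sc,[X(37,275),X(317,275)])],35,60,46,[555,-203])
for c in (l,b): print((c-seat)@u,(c-seat)@v)
E
python3 seat.py
```

```text
[[ 571.66 -126.52]
 [ 644.8  -162.04]
 [ 654.56 -140.63]
 [ 582.13 -103.91]] [[ 610.9  -241.82]
 [ 648.43 -167.17]
 [ 667.7  -178.16]
 [ 631.38 -251.22]]
[np.float64(81.31012957466126), np.float64(23.532962639798868), np.float64(81.20629212915632), np.float64(24.920249505650432)] -25.90454305798655 -26.8853568099853
[np.float64(83.55199591630895), np.float64(22.17710070697806), np.float64(81.5909831629652), np.float64(22.54023549264915)] 63.307825376860684 63.574274170076414
seat [ 587.76 -185.48]
knob top [ 557.15 -204.1 ]
[ 555.16 -202.34] [-0.03  0.07 -0.38  0.35]
[ 554.02 -201.04] [-0.89  0.82 -0.08  0.19]
-36.32136146921079 -5.304090510647068
-36.977852234971344 -3.695932860887743
```

The profile shows the pad 22 mm wide and about 34 mm long from the tip, with a link above it that is no wider. The wider knuckle starts only about 60 mm above the tip, so with the tip at z≈17 the finger meets the box below the lid. The seat comes out at about (588,−185.5) and the box at about (554,−201.5), so I'll push along roughly 25°.

>>> {"method": "servo_tool", "body": {
  "hand": [1, 1, 1, 1, 1, 1, 1, 1],
  "xyz": [
    [0, -0.002, 0],
    [0, -0.002, 0],
    [0, -0.002, 0],
    [0, -0.002, 0],
    [0, -0.001, 0],
    [0, 0, -0.02],
    [0, 0, -0.02],
    [0, 0, -0.02]
  ],
  "twist": [0.12, 0.12, 0.12, 0.12, 0.12, 0.12, 0.12, 0.083]
}}

```text
t: 15.45
eef_pos: [484.4, -234.2, 99.3]
ee_rot: [[-0.429, 0.903, 0.002], [0.903, 0.429, -0.001], [-0.002, 0.001, -1.0]]
ft_force: [-1.5, -1.0, -0.8]
finger_gap: -0.4
```

>>> {"method": "servo_tool", "body": {
  "hand": [1, 1, 1, 1, 1, 1, 1, 1],
  "xyz": [
    [0, 0, -0.02],
    [0, 0, -0.02],
    [0, 0, -0.013],
    [0, 0, -0.007],
    [0, 0, -0.003],
    [0, 0, 0],
    [0, 0, 0],
    [0, 0, 0]
  ],
  "twist": [0, 0, 0, 0, 0, 0, 0, 0]
}}

```text
t: 16.12
eef_pos: [484.3, -234.5, 37.5]
ee_rot: [[-0.423, 0.906, 0.002], [0.906, 0.423, -0.001], [-0.002, 0.001, -1.0]]
ft_force: [-0.7, -0.4, 0.6]
finger_gap: -0.2
```

Run:
```python
from h import *
snap("scene","scene13"); snap("side","side13"); o=arm.observe();print(o["eef_pos"],o["finger_gap"],o["ee_rot"][:,1],o["ft_force"])
a=cv2.imread("pics/scene13.png")[230:380,240:400]
b=cv2.imread("pics/side13.png")[190:340,290:450]
cv2.imwrite("pics/c13.png",cv2.resize(cv2.vconcat([a])  ,None,fx=4,fy=4,interpolation=cv2.INTER_CUBIC))
cv2.imwrite("pics/c13b.png",cv2.resize(b,None,fx=4,fy=4,interpolation=cv2.INTER_CUBIC))
```

```text
[ 484.15520347 -234.51770416   37.47550572] -0.43636960152979637 [9.06284158e-01 4.22668022e-01 8.76769619e-04] [0.64221269 0.36461905 0.36174901]
```

View pics/c13.png

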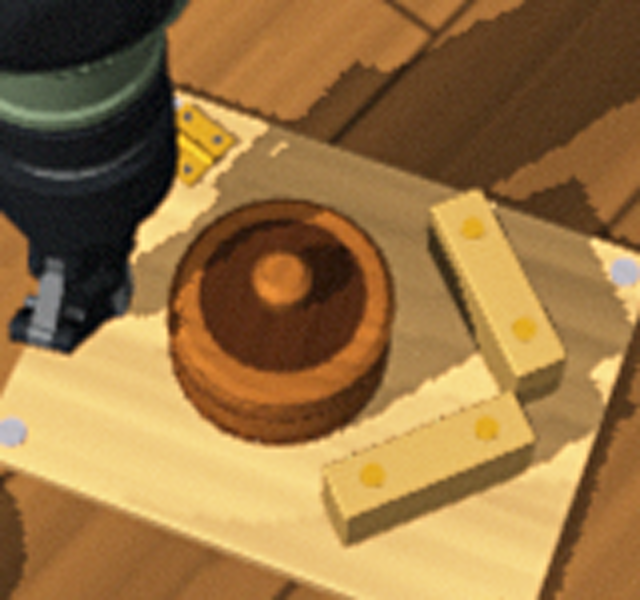

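View pics/c13b.png

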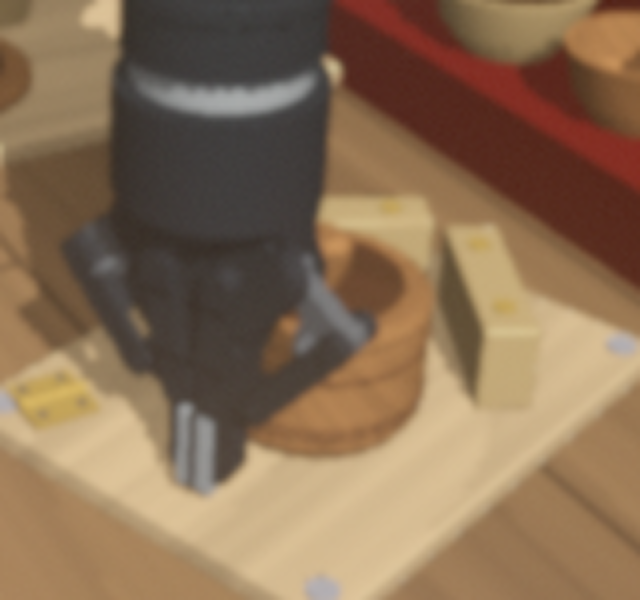

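The gripper stands behind the box, with its tips at about (75,340) in the crop, and is clear of the hinge. Advancing gently.

>>> {"method": "servo_tool", "body": {
  "hand": [1, 1, 1, 1, 1, 1, 1, 1],
  "xyz": [
    [0.0027, 0.0013, -0.001],
    [0.0027, 0.0013, -0.0005],
    [0.0027, 0.0013, 0],
    [0.0027, 0.0013, 0],
    [0.0027, 0.0013, 0],
    [0.0027, 0.0013, 0],
    [0.0027, 0.0013, 0],
    [0.0027, 0.0013, 0]
  ],
  "twist": [0, 0, 0, 0, 0, 0, 0, 0]
}}

```text
t: 16.88
eef_pos: [505.2, -223.6, 35.0]
ee_rot: [[-0.422, 0.906, -0.0], [0.906, 0.422, -0.0], [0.0, -0.0, -1.0]]
ft_force: [0.1, 0.5, -0.2]
finger_gap: 0.1
```

>>> {"method": "servo_tool", "body": {
  "hand": [1, 1, 1, 1, 1, 1, 1, 1],
  "xyz": [
    [0.0018, 0.0008, 0],
    [0.0018, 0.0008, 0],
    [0.0018, 0.0008, 0],
    [0.0018, 0.0008, 0],
    [0.0018, 0.0008, 0],
    [0.0018, 0.0008, 0],
    [0.0018, 0.0008, 0],
    [0, 0, 0]
  ],
  "twist": [0, 0, 0, 0, 0, 0, 0, 0]
}}

```text
t: 17.55
eef_pos: [518.2, -218.0, 35.1]
ee_rot: [[-0.423, 0.906, 0.0], [0.906, 0.423, 0.0], [-0.0, 0.0, -1.0]]
ft_force: [-0.2, 1.1, 0.4]
finger_gap: 0.3
```

Run:
```python
from h import *
snap("scene","scene14"); snap("side","side14"); o=arm.observe();print(o["eef_pos"],o["ft_force"])
a=cv2.imread("pics/scene14.png")[230:380,240:400]
b=cv2.imread("pics/side14.png")[190:340,290:450]
cv2.imwrite("pics/c14.png",cv2.resize(a  ,None,fx=4,fy=4,interpolation=cv2.INTER_CUBIC))
cv2.imwrite("pics/c14b.png",cv2.resize(b,None,fx=4,fy=4,interpolation=cv2.INTER_CUBIC))
```

```text
[ 517.97505623 -218.0495909    35.11877658] [-0.30191663 -0.1953667   0.03451504]
```

View pics/c14.png

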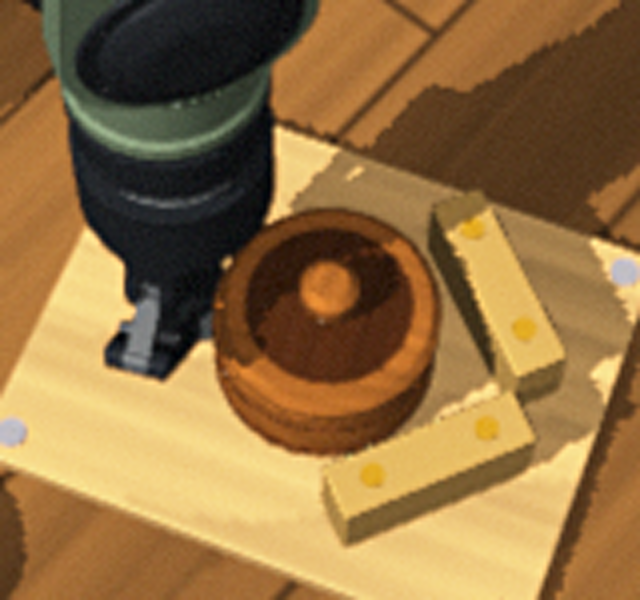

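View pics/c14b.png

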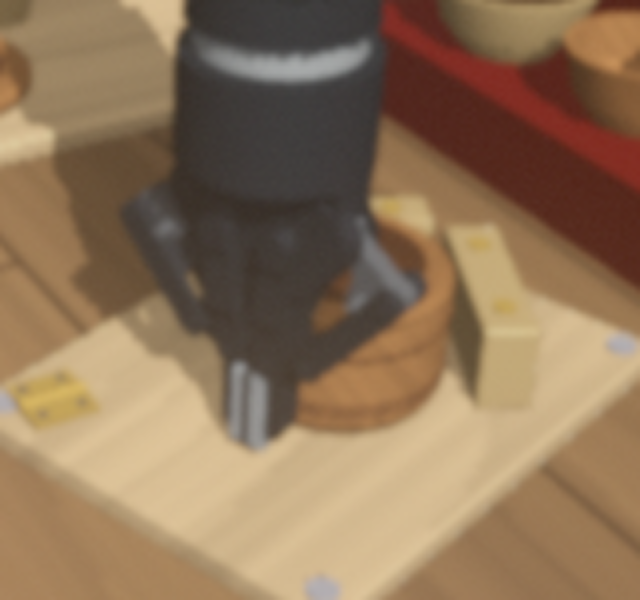

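>>> {"method": "servo_tool", "body": {
  "hand": [1, 1, 1, 1, 1, 1, 1, 1],
  "xyz": [
    [0.0014, 0.0006, 0],
    [0.0014, 0.0006, 0],
    [0.0014, 0.0006, 0],
    [0.0014, 0.0006, 0],
    [0.0014, 0.0006, 0],
    [0.0014, 0.0006, 0],
    [0.0014, 0.0006, 0],
    [0.0014, 0.0006, 0]
  ],
  "twist": [0, 0, 0, 0, 0, 0, 0, 0]
}}

```text
t: 18.32
eef_pos: [529.0, -213.2, 35.1]
ee_rot: [[-0.423, 0.906, -0.0], [0.906, 0.423, 0.0], [0.0, -0.0, -1.0]]
ft_force: [-0.7, 0.7, -0.2]
finger_gap: -0.1
```

>>> {"method": "servo_tool", "body": {
  "hand": [1, 1, 1, 1, 1, 1, 1, 1],
  "xyz": [
    [0.0005, 0.0002, 0],
    [0.0005, 0.0002, 0],
    [0.0005, 0.0002, 0],
    [0.0005, 0.0002, 0],
    [0.0005, 0.0002, 0],
    [0.0005, 0.0002, 0],
    [0.0005, 0.0002, 0],
    [0.0005, 0.0002, 0]
  ],
  "twist": [0, 0, 0, 0, 0, 0, 0, 0]
}}

```text
t: 18.98
eef_pos: [532.4, -211.6, 34.9]
ee_rot: [[-0.422, 0.906, -0.001], [0.906, 0.422, 0.0], [0.001, -0.001, -1.0]]
ft_force: [-2.3, 0.2, 0.3]
finger_gap: 0.1
```

>>> {"method": "servo_tool", "body": {
  "hand": [1, 1, 1, 1, 1, 1, 1, 1],
  "xyz": [
    [0.0003, 0.0001, 0],
    [0.0003, 0.0001, 0],
    [0.0003, 0.0001, 0],
    [0.0003, 0.0001, 0],
    [0, 0, 0],
    [0, 0, 0],
    [0, 0, 0],
    [0, 0, 0]
  ],
  "twist": [0, 0, 0, 0, 0, 0, 0, 0]
}}

```text
t: 19.65
eef_pos: [534.5, -211.4, 35.2]
ee_rot: [[-0.423, 0.906, 0.001], [0.906, 0.423, -0.0], [-0.001, 0.001, -1.0]]
ft_force: [-1.0, -0.0, 0.3]
finger_gap: -0.2
```

Run:
```python
from h import *
snap("scene","scene15"); snap("side","side15"); o=arm.observe();print(o["eef_pos"],o["ft_force"])
a=cv2.imread("pics/scene15.png")[255:365,275:395]
b=cv2.imread("pics/side15.png")[190:340,290:450]
cv2.imwrite("pics/c15.png",cv2.resize(a  ,None,fx=5,fy=5,interpolation=cv2.INTER_CUBIC))
cv2.imwrite("pics/c15b.png",cv2.resize(b,None,fx=4,fy=4,interpolation=cv2.INTER_CUBIC))
```

```text
[ 534.46730002 -211.41911192   35.22086838] [-0.63564721 -0.06511976  0.0324253 ]
```

View pics/c15.png

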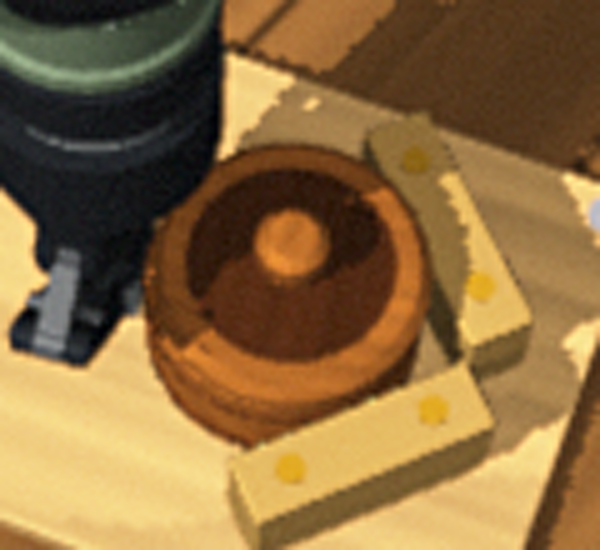

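View pics/c15b.png

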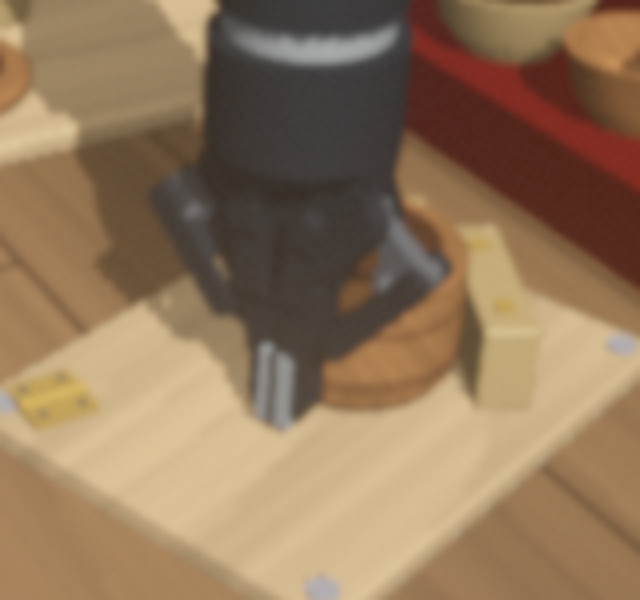

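>>> {"method": "servo_tool", "body": {
  "hand": [1, 1, 1, 1, 1, 1, 1, 1],
  "xyz": [
    [0.0003, 0.00015, 0],
    [0.0003, 0.00015, 0],
    [0.0003, 0.00015, 0],
    [0.0003, 0.00015, 0],
    [0.0003, 0.00015, 0],
    [0.0003, 0.00015, 0],
    [0, 0, 0],
    [0, 0, 0]
  ],
  "twist": [0, 0, 0, 0, 0, 0, 0, 0]
}}

```text
t: 20.42
eef_pos: [535.4, -210.5, 35.0]
ee_rot: [[-0.422, 0.906, -0.001], [0.906, 0.422, -0.0], [0.0, -0.001, -1.0]]
ft_force: [-3.4, -2.1, 0.9]
finger_gap: 0.3
```

>>> {"method": "servo_tool", "body": {
  "hand": [1, 1, 1, 1, 1, 1, 1, 1],
  "xyz": [
    [0.0003, 0.00015, 0],
    [0.0003, 0.00015, 0],
    [0.0003, 0.00015, 0],
    [0.0003, 0.00015, 0],
    [0, 0, 0],
    [0, 0, 0],
    [0, 0, 0],
    [0, 0, 0]
  ],
  "twist": [0, 0, 0, 0, 0, 0, 0, 0]
}}

```text
t: 21.08
eef_pos: [535.4, -210.3, 34.7]
ee_rot: [[-0.422, 0.907, -0.003], [0.907, 0.422, -0.001], [0.0, -0.004, -1.0]]
ft_force: [-8.3, -4.2, 2.0]
finger_gap: -0.2
```

The push reads 9.3 N along about 27° and the TCP has stopped, which points to both cheeks bearing. Checking with pictures.

Run:
```python
from h import *
np.set_printoptions(precision=2,suppress=True)
sc=snap("scene","scene16"); sd=snap("side","side16"); o=arm.observe();print(o["eef_pos"],o["ft_force"])
a=cv2.imread("pics/scene16.png"); b=cv2.imread("pics/side16.png")
cv2.imwrite("pics/c16.png",cv2.resize(a[255:365,275:395]  ,None,fx=5,fy=5,interpolation=cv2.INTER_CUBIC))
cv2.imwrite("pics/c16b.png",cv2.resize(b[190:310,330:450],None,fx=5,fy=5,interpolation=cv2.INTER_CUBIC))
```

```text
[ 535.41 -210.3    34.73] [-7.13 -3.22  2.23]
```

View pics/c16.png

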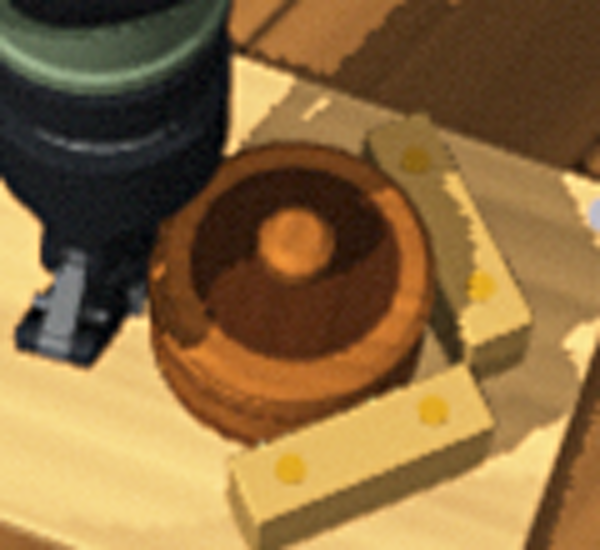

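View pics/c16b.png

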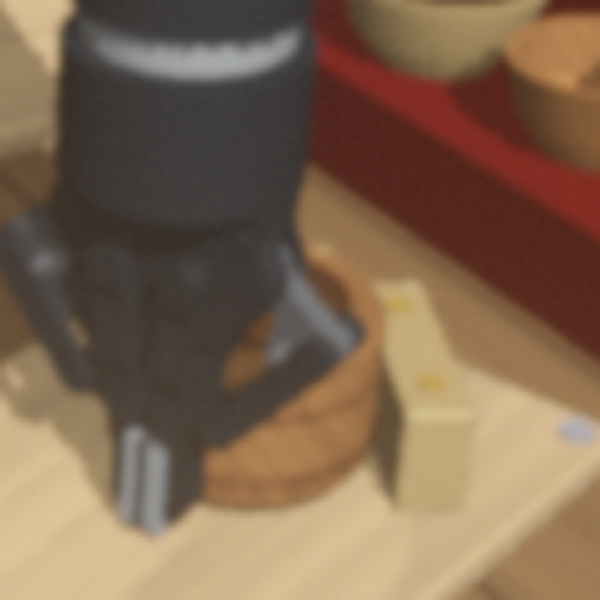

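Run:
```python
from h import *
np.set_printoptions(precision=3,suppress=True)
F=[];M=[]
for i in range(16):
    arm.snapshot("wrist"); o=arm.observe(); F.append(o["ft_force"]);M.append(o["moment"])
F=np.array(F);M=np.array(M); f=F.mean(0);m=M.mean(0);print(f,F.std(0),m,M.std(0),o["t"],o["eef_pos"])
print("lever", np.hypot(*m[:2])/np.hypot(*f[:2]), m[1]/f[0], -m[0]/f[1], np.degrees(np.arctan2(-f[1],-f[0])))
sc=arm.snapshot("scene")
S=lambda p,oy:((p[0]+.5)/5-.5+275,(p[1]+.5)/5-.5+oy)
k0=ray(sc,S((178,173),265),93)[:2];k1=ray(sc,S((296,242),255),93)[:2];print("knob shift",k1-k0,"-> lid",np.array([555.2,-201.5])+k1-k0)
```

```text
[-7.122 -3.657  1.315] [0.409 0.562 0.402] [-0.592  1.216  0.047] [0.02  0.026 0.039] 21.9833 [ 535.4   -210.301   34.72 ]
lever 0.16899487426301638 -0.17078489634010965 -0.1620249251927485 27.17758841845272
knob shift [32.489 19.387] -> lid [ 587.689 -182.113]
```

Run:
```python
from h import *
s=snap("wrist","wrist17"); print(s["position"])
a=cv2.imread("pics/wrist17.png")
cv2.imwrite("pics/c17.png",cv2.resize(a[200:480,200:480],None,fx=2.1,fy=2.1,interpolation=cv2.INTER_CUBIC))
```

```text
[ 459.67721383 -245.69107316  158.11760665]
```

View pics/wrist17.png

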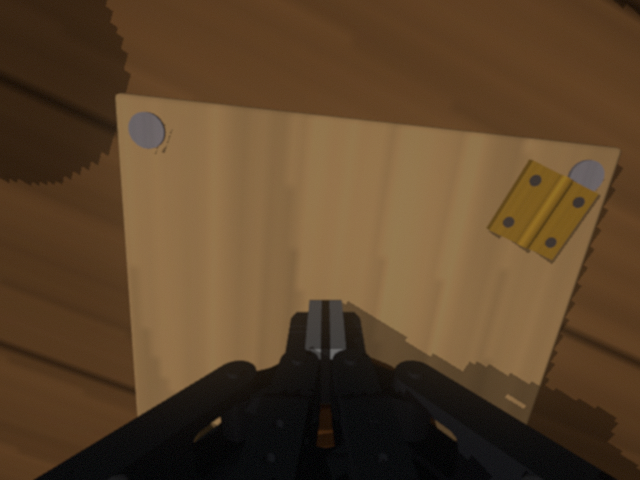

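View pics/c17.png

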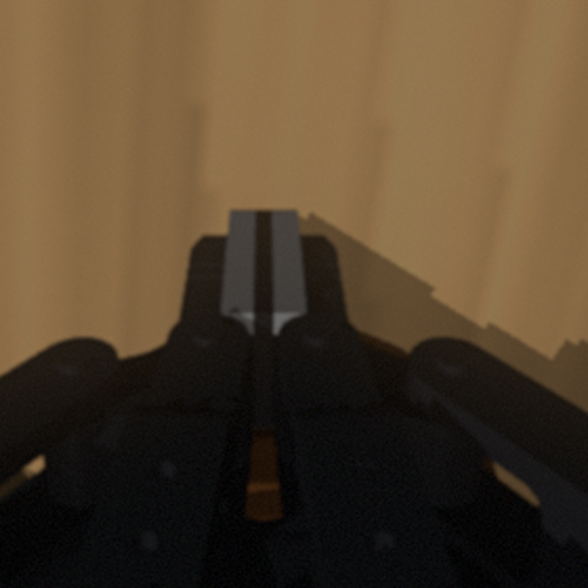

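Run:
```python
import cv2
a=cv2.imread("pics/scene16.png")
cv2.imwrite("pics/c18.png",cv2.resize(a[285:345,295:345],None,fx=10,fy=10,interpolation=cv2.INTER_CUBIC))
```

```text
(no output)
```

View pics/c18.png

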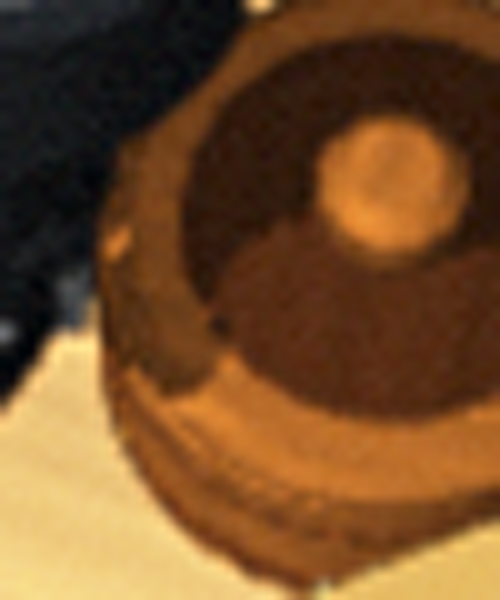

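The lid's left edge is level with or inside the box's side, so it doesn't overhang toward the finger. The push averages 8 N now, so I'll bring it up to about 10 N and hold.

>>> {"method": "servo_tool", "body": {
  "hand": [1, 1, 1, 1, 1, 1, 1, 1],
  "xyz": [
    [0.0003, 0.0001, 0],
    [0, 0, 0],
    [0, 0, 0],
    [0, 0, 0],
    [0, 0, 0],
    [0, 0, 0],
    [0, 0, 0],
    [0, 0, 0]
  ],
  "twist": [0, 0, 0, 0, 0, 0, 0, 0]
}}

```text
t: 22.75
eef_pos: [535.4, -210.2, 34.6]
ee_rot: [[-0.422, 0.907, -0.004], [0.907, 0.422, -0.001], [0.001, -0.004, -1.0]]
ft_force: [-7.5, -4.7, 1.8]
finger_gap: -0.3
```

>>> {"method": "servo_tool", "body": {
  "hand": [1, 1, 1, 1, 1, 1, 1, 1],
  "xyz": [
    [0, 0, 0],
    [0, 0, 0],
    [0, 0, 0],
    [0, 0, 0],
    [0, 0, 0],
    [0, 0, 0],
    [0, 0, 0],
    [0, 0, 0]
  ],
  "twist": [0, 0, 0, 0, 0, 0, 0, 0]
}}

```text
t: 23.42
eef_pos: [535.4, -210.2, 34.7]
ee_rot: [[-0.422, 0.907, -0.004], [0.907, 0.422, -0.001], [0.001, -0.004, -1.0]]
ft_force: [-7.1, -3.2, 1.5]
finger_gap: -0.0
```

Run:
```python
from h import *
np.set_printoptions(precision=3,suppress=True)
F=[];M=[]
for i in range(12):
    arm.snapshot("wrist"); o=arm.observe(); F.append(o["ft_force"]);M.append(o["moment"])
F=np.array(F);M=np.array(M); f=F.mean(0);m=M.mean(0);print(f,np.hypot(*f[:2]),m,o["t"],o["eef_pos"])
print("lever", m[1]/f[0], -m[0]/f[1], np.degrees(np.arctan2(-f[1],-f[0])))
```

```text
[-8.118 -3.684  1.757] 8.915362072492757 [-0.633  1.357  0.053] 24.0167 [ 535.381 -210.24    34.652]
lever -0.1671381863329374 -0.1718774069064921 24.410011550628536
```

>>> {"method": "servo_tool", "body": {
  "hand": [1, 1, 1, 1, 1, 1, 1, 1],
  "xyz": [
    [0.0002, 0.0001, 0],
    [0, 0, 0],
    [0, 0, 0],
    [0, 0, 0],
    [0, 0, 0],
    [0, 0, 0],
    [0, 0, 0],
    [0, 0, 0]
  ],
  "twist": [0, 0, 0, 0, 0, 0, 0, 0]
}}

```text
t: 24.68
eef_pos: [535.4, -210.2, 34.6]
ee_rot: [[-0.422, 0.907, -0.004], [0.907, 0.422, -0.001], [0.001, -0.005, -1.0]]
ft_force: [-8.1, -4.6, 1.3]
finger_gap: -0.5
```

>>> {"method": "servo_tool", "body": {
  "hand": [1, 1, 1, 1, 1, 1, 1, 1],
  "xyz": [
    [0, 0, 0],
    [0, 0, 0],
    [0, 0, 0],
    [0, 0, 0],
    [0, 0, 0],
    [0, 0, 0],
    [0, 0, 0],
    [0, 0, 0]
  ],
  "twist": [0, 0, 0, 0, 0, 0, 0, 0]
}}

```text
t: 25.35
eef_pos: [535.4, -210.2, 34.7]
ee_rot: [[-0.422, 0.907, -0.004], [0.907, 0.422, -0.001], [0.001, -0.005, -1.0]]
ft_force: [-9.3, -4.1, 1.6]
finger_gap: -0.1
```

>>> {"method": "servo_tool", "body": {
  "hand": [1, 1, 1, 1, 1, 1, 1, 1],
  "xyz": [
    [0, 0, 0],
    [0, 0, 0],
    [0, 0, 0],
    [0, 0, 0],
    [0, 0, 0],
    [0, 0, 0],
    [0, 0, 0],
    [0, 0, 0]
  ],
  "twist": [0, 0, 0, 0, 0, 0, 0, 0]
}}

```text
t: 26.02
eef_pos: [535.4, -210.2, 34.7]
ee_rot: [[-0.422, 0.907, -0.004], [0.907, 0.422, -0.001], [0.001, -0.005, -1.0]]
ft_force: [-8.3, -3.8, 2.5]
finger_gap: -0.0
```

Run:
```python
from h import *
np.set_printoptions(precision=3,suppress=True)
F=[]
snap("scene","scene19"); snap("side","side19")
for i in range(12):
    arm.snapshot("wrist"); o=arm.observe(); F.append(o["ft_force"])
F=np.array(F); f=F.mean(0);print(f,np.hypot(*f[:2]),o["t"],o["eef_pos"])
d=np.abs(cv2.imread("pics/scene19.png").astype(int)-cv2.imread("pics/scene16.png")).max(2); print("change since 9N picture, px>40:",(d>40).sum())
```

```text
[-8.529 -4.466  2.204] 9.627036451099727 26.7167 [ 535.395 -210.232   34.645]
change since 9N picture, px>40: 125
```

View pics/scene19.png

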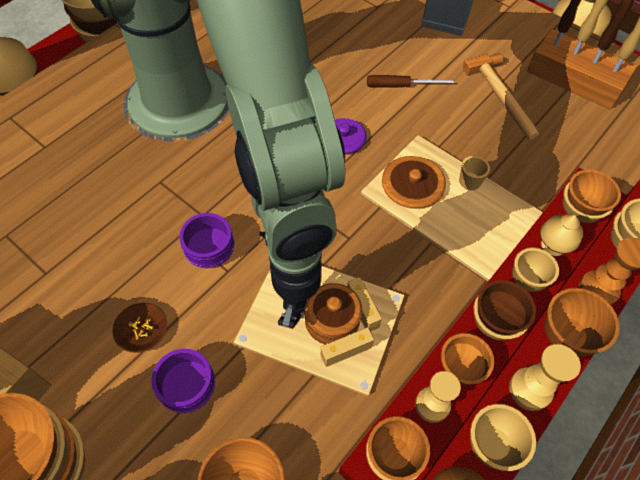

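The last picture shows the lidded box between both cheeks at (333,310). The finger is behind it at (290,315), and everything else is where it started. The push is steady at 9.6 N, so I'm handing the job in.

Run:
```python
from rig import arm
print(arm.job_done()); o=arm.observe(); print(o["t"],o["ft_force"],o["eef_pos"])
```

```text
the job is handed in; nothing more can be done
None
the job is handed in; nothing more can be done
```

The fitting lid is on the box and pressed down. The box is pushed home into the V, and the arm was still holding it there at about 9.6 N when I handed the job in.

**Lid:** I gripped the smaller brown lid by its knob, set it in the box's mouth and pressed it to about 15 N. The pictures show it flush on the rim all round.

**Push:** I pushed the box with the closed fingers, low on its side with the tips about 4 mm above the jig's base. I pushed at about 25° in the bench frame, about 6° off the V's axis.

**Last checks:**
- **Seat:** the push was steady, with the tool stationary and the force pointing nearly square to the finger's face. That only works if both cheeks are bearing. I couldn't see the contact with the far cheek because the lid hides it. By camera the box is within 1–2 mm of the seat along the push.
- **Sideways position:** the estimates disagreed by 2–4 mm, which is about the picture and calibration error, so the cameras alone don't confirm it within the 4 mm allowed.
- **Lid clear of the finger:** I judged this from the pictures and from having slid the lid slightly toward the V. The moment reading could not settle it.
- **Everything else:** in the last picture the larger lid, cup, screwdriver, mallet and dish are where they started. The hinge was in place in an earlier wrist picture.

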